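# Stand the slate serving tiles in the draining rack

### The arm

A 7-joint arm with a two-finger parallel gripper is mounted at the origin on the work surface. World frame = base frame: x ahead of the robot, y to its left, z up, the work surface at z = 0. Lengths are in m, angles in rad, forces in N, time in s.
With the tool pointing down it reaches from about 0.425 to 0.875 m from the base axis. Payload 4.7 kg.
Tool frame: the origin (TCP) lies at the very end of the fingers, on their centre line; the grasp point (between the pads) lies 19 mm behind it; z points along the fingers, y is the direction in which the jaws open and shut (so a half turn about z gives the same grasp; the last joint's range is limited). The gripper opens to 85 mm and grips with 20 to 120 N. Pads are 22 mm wide; open, the fingers measure 114 mm over their backs; the gripper's body (76 mm by 85 mm) begins 54 mm behind the grasp point. The pads swing forward as they close: fully open they stand 13 mm farther back than shut.
Start: joints at [1.31, 0.321, -0.07, 1.45, 0.023, 1.371, -0.057], TCP at [0.176, -0.626, 0.231] pointing down, gripper open.
Joint ranges: [-2.86, 2.86], [-0.3, 2.09], [-1.38, 1.24], [0.06, 2.45], [-1.56, 4.7], [0.09, 2.05], [-2.69, 2.69]. Speed limits (rad/s): [2.57, 2.57, 3.14, 3.14, 3.14, 3.14, 3.14].

### API

Orientations are given as a unit quaternion [w, x, y, z].
In Python, from station import ctrl, eyes gives the robot as it stands.
- The arm moves only by the tool jog_arm, never from a script. Its arguments are lists of equal length, an entry for each row: "gripper": the opening, from -1 (shut) to 1 (fully open); "xyz": the shift along the world's x, y, z normalised to -1 to 1, where 1 is 0.25 m, a list of three; "rot": the turn, a rotation vector about the world's x, y, z normalised to -1 to 1, where 1 is 5 degrees, a list of three. A call has 1 to 20 rows; each row shifts and turns the commanded pose from where the row before left it; what a row does not reach is not made up. A row lasts 1/8 s, in which the tool goes at most 62.5 mm and 10.7 degrees, less where a joint would pass 70% of its speed; a pose out of reach is approached as far as the arm can. A call with a number of a shift or a turn outside -1 to 1 is refused whole. A call with a gripper value outside its range is refused whole. The fingers move at their own pace and stop on an object; "squeeze" is the grip in N (left out, the last holds). Time passes only in rows, so rows that do not move let the fingers close. It gives the time, the measured TCP pose, the force and the opening at its end, in the units of the state.
- ctrl.observe(): the state, without advancing time (a new reading comes with each control period).
- eyes.read_camera(name): name is "scene" or "top" or "wrist"; returns a dict with "pixels" (420x560x3 uint8, blue, green, red), "K" (3x3 intrinsics, pixels), "dist" ([k1, k2, p1, p2, k3] as OpenCV has them; the pictures are not rectified), "position" and "orientation" of the camera in the world. Camera axes: x right, y down, z forward; pixel columns grow to the right and rows downward; lengths in m; the calibration is good to about 2 mm. A picture is of the moment at which its call begins. There is no depth.
- ctrl.sign_off(): hands the job in, once; it reports no verdict.
The state is a dict: "time": time; "qpos": joint angles; "joint_vel": joint speeds; "joint_efforts": joint torques, N m; "position": TCP position; "orientation": TCP orientation; "wrist_force": force on the tool from outside, world axes, zero at the start; "moment": the same for the moment, N m; "width": opening from 0.0 (shut) to 1.0 (fully open).
Only numpy, scipy, OpenCV 4.12 (cv2) and the standard library are available. Lean on these libraries where they do the work, as an engineer would, in place of code of your own. Each camera call takes 0.05 s, during which the arm holds its last target. There are 200 camera calls.

### The job

Stand the two rectangular slate serving tiles that lie on the steel counter in the draining rack, each upright on one of its short ends, centred in its slot and leaning back against the slot's wire rests: the larger tile in the rear slot, the smaller one in the front slot (the front is the side nearer the robot). Set them down gently, for slate chips, let go of them, and leave all the other things on the counter where they are.

Things in the scene. Friction and masses are not known exactly. Their poses are not given: they have to be found in the camera images.
- large_slate: dark slate tile 105 x 60 x 6 mm lying flat on the counter; origin at the centre of its underside, x along its 105 mm length, y along its 60 mm width, z up through its thickness; about 105 g
- small_slate: dark slate tile 80 x 46 x 6 mm lying flat on the counter; origin at the centre of its underside, x along its 80 mm length, y along its 46 mm width, z up; about 62 g
- rack: draining rack of steel wire on a white plate, fixed; base plate 170 (x) x 100 (y) x 8 mm high, two slots running along y; origin at the centre of the base's underside, +x from front slot to rear slot. At the back of each slot two 6 mm wire rests (y = +-18 mm) start on the base at x = -25 mm (front) and +45 mm (rear) and lean 0.26 rad from vertical towards +x, up to 77 mm above the counter
- front_slot (a point): middle of the front slot, on top of the base plate (8 mm above the counter); 19 mm clear along x between the wire rests behind it and a lip bar before it (6 mm thick, 90 mm long, top 20 mm above the counter). A tile stands here on its short end, width along y, leaning towards +x on the rests
- rear_slot (a point): middle of the rear slot, 70 mm behind the front slot and of the same shape, on top of the base plate
- round_slate: round slate coaster, 80 mm across, 6 mm thick, lying flat among the tiles; not part of the job; origin at the centre of its underside
- burner_cap: black cast gas-burner cap, 68 mm across, 17 mm high; not part of the job; origin at the centre of its underside
- ramekin: small white bowl, 84 mm across, 45 mm high; not part of the job; origin at the centre of its underside
- shaker: aluminium shaker, 54 mm across, 90 mm high; not part of the job; origin at the centre of its underside
- spoon: steel spoon, about 180 mm long, lying flat; not part of the job; origin at the centre of its underside
- spray_bottle: white spray bottle with blue head, 84 mm across, 231 mm high; not part of the job; origin at the centre of its underside
There are look-alikes about, which are no part of the job. Leave any red or yellow look-alike of the small_slate alone.

How it is judged:
By the outcome, as a careful person would: the job done as asked, in the order asked, and still so for the second after the job is handed in, with the robot touching nothing.
It also fails if it takes over 61 s, if anything falls off the work surface, if the arm or the gripper's body presses on something with over 40 N, if the wrist force passes 120 N, or if a joint passes its speed limit or range.

## Working session

There is one attempt and no reset: what is moved stays moved. The work goes in short steps, Python scripts to look and compute and a tool call to move; the robot and the scene stay as the last step left them, time stands still between calls to the robot, and variables do not carry over. Pictures are saved under pics/ and viewed, about 8 in all and at most 12, crops included, and the job is handed in when it is done.

Besides the shell and the picture viewer there is one more tool, called after ">>>" as name(argument=value, ...), one argument or row to a line, values as JSON. jog_arm: Moves the arm, as the interface text tells. Its arguments: {"type":"object","properties":{"gripper":{"type":"array","items":{"type":"number"}},"xyz":{"type":"array","items":{"type":"array","items":{"type":"number"}}},"rot":{"type":"array","items":{"type":"array","items":{"type":"number"}}},"squeeze":{"type":"number"}},"required":["gripper","xyz","rot"]}

```bash
ls; mkdir -p pics; cat > h.py <<'E'
import numpy as np, cv2
from scipy.spatial.transform import Rotation as R
from station import ctrl, eyes
def Rq(q): return R.from_quat([q[1],q[2],q[3],q[0]])
def cast(c,uv,z):
    uv=np.array(uv,float).reshape(-1,1,2)
    n=cv2.undistortPoints(uv,np.array(c["K"],float),np.array(c["dist"],float)).reshape(-1,2)
    d=Rq(c["orientation"]).apply(np.c_[n,np.ones(len(n))]); p=np.array(c["position"])
    return p+d*((z-p[2])/d[:,2])[:,None]
def proj(c,P):
    Rm=Rq(c["orientation"]).inv(); X=Rm.apply(np.atleast_2d(P)-np.array(c["position"]))
    return cv2.projectPoints(X.reshape(-1,1,3),np.zeros(3),np.zeros(3),np.array(c["K"],float),np.array(c["dist"],float))[0].reshape(-1,2)
E
python3 - <<'E'
from h import *
import pickle
s=ctrl.observe();print({k:np.round(v,3) for k,v in s.items()})
for n in("top","scene"):
    c=eyes.read_camera(n);pickle.dump(c,open(n+".pkl","wb"))
    cv2.imwrite(f"pics/{n}0.png",c["pixels"]);print(n,np.round(c["position"],3),np.round(Rq(c["orientation"]).as_matrix(),2).tolist(),c["K"][0][0])
E
```

```text
pics
{'time': np.float64(0.0), 'qpos': array([ 1.31 ,  0.322, -0.07 ,  1.452,  0.023,  1.371, -0.057]), 'joint_vel': array([-0.001,  0.001, -0.   , -0.   , -0.   , -0.002, -0.001]), 'joint_efforts': array([ 0.0000e+00, -4.9358e+01, -3.8200e-01, -3.1433e+01,  1.3000e-02,
        1.2000e-02,  0.0000e+00]), 'position': array([ 0.176, -0.625,  0.23 ]), 'orientation': array([-0.001,  0.991,  0.137, -0.   ]), 'wrist_force': array([ 1.162, -0.158,  0.241]), 'moment': array([-0.012,  0.051, -0.009]), 'width': np.float64(0.998)}
top [ 0.337 -0.054  1.133] [[-0.02, -0.99, 0.16], [-1.0, 0.02, -0.0], [-0.0, -0.16, -0.99]] 394.5538229195245
scene [ 1.171 -0.146  1.051] [[0.15, 0.83, -0.53], [0.99, -0.13, 0.07], [-0.01, -0.54, -0.84]] 494.1541762371039
```

View pics/top0.png

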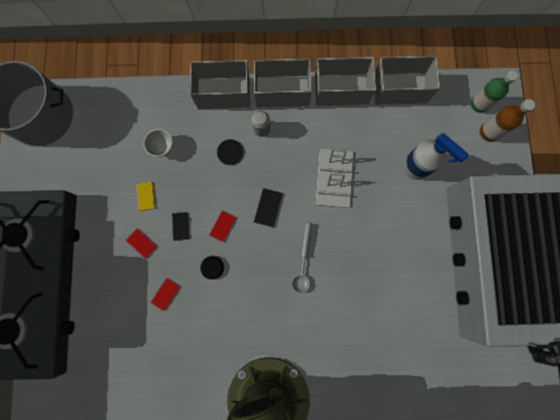

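View pics/scene0.png

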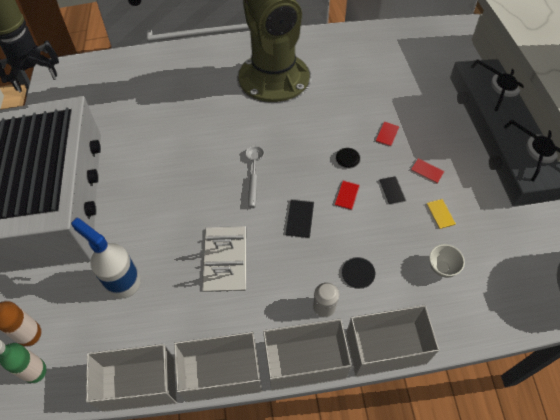

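Candidates in the top view:
- Large tile: the dark rectangle at (268,207).
- Small tile: the dark rectangle at (181,226).
- Not wanted: round dark discs at (230,152) and (212,268), red rectangles at (223,226), (141,243) and (166,294), and a yellow one at (145,196).
- Rack: (336,178).

I'll measure these and crop to check.

```bash
python3 - <<'E'
from h import *
import pickle
top=pickle.load(open("top.pkl","rb"));sc=pickle.load(open("scene.pkl","rb"))
def rects(c,n,seeds,dark,z):
    im=c["pixels"];hsv=cv2.cvtColor(im,cv2.COLOR_BGR2HSV);g=im.max(2)
    m=((g<45) if dark else (g>150)).astype(np.uint8)
    num,l,st,ce=cv2.connectedComponentsWithStats(m)
    for s in seeds:
        d=l[s[1]-2:s[1]+3,s[0]-2:s[0]+3].ravel();d=d[d>0]
        if not len(d):print(n,s,"none",im[s[1],s[0]]);continue
        k=np.bincount(d).argmax();cs=cv2.findContours((l==k).astype(np.uint8),cv2.RETR_EXTERNAL,cv2.CHAIN_APPROX_NONE)[0][0]
        P=cast(c,cs.reshape(-1,2),z)[:,:2]*1000
        r=cv2.minAreaRect(P.astype(np.float32));print(n,s,st[k][4],np.round(r[0],1),np.round(r[1],1),round(r[2],1))
rects(top,"top",[(268,207),(181,226),(230,152),(212,268)],True,.006)
rects(sc,"scene",[(300,218),(393,190)],True,.006)
rects(top,"toprack",[(325,198),(325,173)],False,.008)
rects(sc,"scrack",[(215,280),(238,245)],False,.008)
a=cv2.resize(top["pixels"][135:250,160:375],None,fx=3.7,fy=3.7,interpolation=cv2.INTER_CUBIC)
cv2.imwrite("pics/topc.png",a)
b=cv2.resize(sc["pixels"][170:300,190:420],None,fx=3.4,fy=3.4,interpolation=cv2.INTER_CUBIC);cv2.imwrite("pics/scc.png",b)
E
```

```text
top (268, 207) 686 [525.2 -10.6] [ 57.9 100.9] 73.7
top (181, 226) 409 [476.9 243.2] [76.  43.4] 1.2
top (230, 152) 499 [695.2  99.6] [75.2 73.4] 80.1
top (212, 268) 428 [357.5 151.9] [62.4 62. ] 90.0
scene (300, 218) 777 [530.  -11.3] [ 56.6 102. ] 74.0
scene (393, 190) 233 [482.6 237. ] [73.4 32. ] 3.5
toprack (325, 198) none [131 139 136]
toprack (325, 173) none [131 140 137]
scrack (215, 280) 1999 [ 599.4 -166.8] [172.2 202.1] 83.1
scrack (238, 245) 1999 [ 599.4 -166.8] [172.2 202.1] 83.1
```

View pics/topc.png

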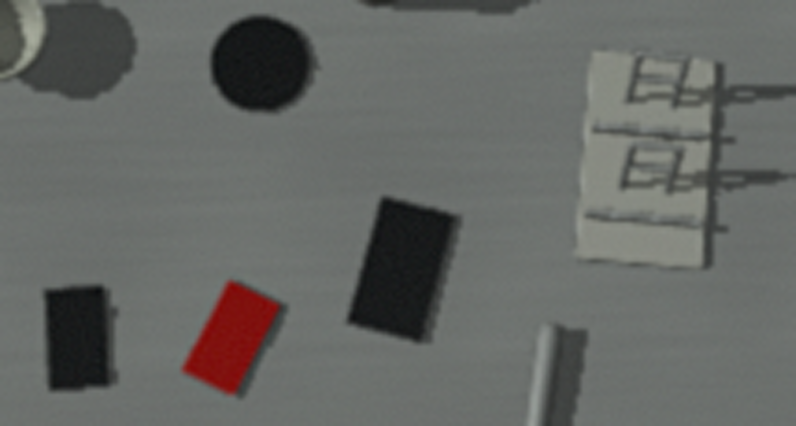

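The crop shows two plain black tiles, large at (403,268) and small at (78,337). The red one lies between them, the round slate is at (262,63) and the rack is at (650,160). Next, the rack pose.

```bash
python3 - <<'E'
from h import *
import pickle
top=pickle.load(open("top.pkl","rb"));sc=pickle.load(open("scene.pkl","rb"))
for c,n,b in((top,"top",(305,140,365,215)),(sc,"scene",(190,220,260,300))):
    im=c["pixels"];x0,y0,x1,y1=b
    sub=im[y0:y1,x0:x1].astype(int)
    for t in (118,124,130):
        m=(sub.min(2)>t).astype(np.uint8);m=cv2.morphologyEx(m,cv2.MORPH_CLOSE,np.ones((7,7)));m=cv2.morphologyEx(m,cv2.MORPH_OPEN,np.ones((9,9)))
        cs=max(cv2.findContours(m,cv2.RETR_EXTERNAL,cv2.CHAIN_APPROX_NONE)[0],key=cv2.contourArea).reshape(-1,2)+[x0,y0]
        r=cv2.minAreaRect((cast(c,cs,.008)[:,:2]*1000).astype(np.float32));print(n,t,[np.round(v,1) for v in r], cs.min(0),cs.max(0))
q=np.array([(592,50),(722,62),(706,267),(577,260)])/3.7+[160-.4,135-.4]
P=cast(top,q,.008)*1000;print(np.round(P[:,:2]),P.mean(0))
q=np.array([(595,127),(715,138),(588,213),(707,222)])/3.7+[160-.4,135-.4];print("lip",np.round(cast(top,q,.02)*1000))
E
```

```text
top 118 [array([ 609.5, -203.4]), array([100.7, 169.2]), np.float64(83.4)] [315 149] [351 206]
top 124 [array([ 609.1, -202.3]), array([ 96.8, 164. ]), np.float64(85.3)] [316 150] [350 205]
top 130 [array([ 609.2, -191.4]), array([ 72.9, 159.4]), np.float64(87.8)] [317 151] [342 204]
scene 118 [array([ 612.4, -210.1]), array([173.2, 215.8]), np.float64(82.6)] [190 220] [259 299]
scene 124 [array([ 612.4, -210.1]), array([173.2, 215.8]), np.float64(82.6)] [190 220] [259 299]
scene 130 [array([ 612.4, -210.1]), array([173.2, 215.8]), np.float64(82.6)] [190 220] [259 299]
[[ 698. -166.]
 [ 686. -270.]
 [ 520. -248.]
 [ 528. -148.]] [ 608.06080656 -207.90479255    8.        ]
lip [[ 632. -165.   20.]
 [ 620. -259.   20.]
 [ 563. -157.   20.]
 [ 553. -249.   20.]]
```

View pics/scc.png

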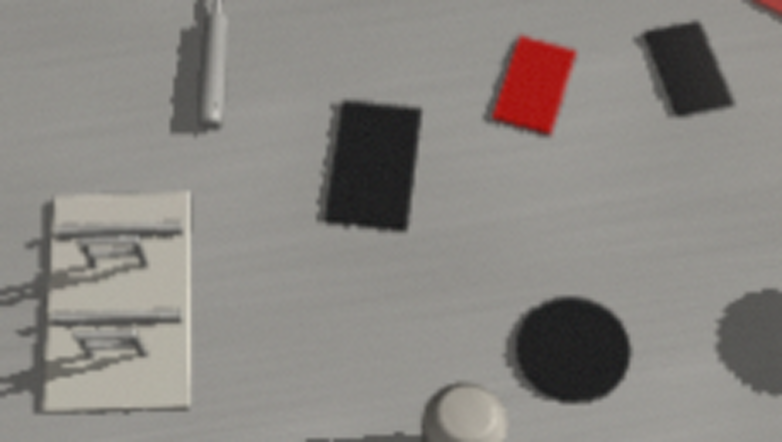

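```bash
python3 - <<'E'
from h import *
import pickle
s=ctrl.observe();w=eyes.read_camera("wrist");T=Rq(s["orientation"])
print("cam in tool",T.inv().apply(np.array(w["position"])-s["position"]),"\n",np.round((T.inv()*Rq(w["orientation"])).as_matrix(),2),w["K"][0][0])
print(np.round(T.as_matrix(),3))
sc=pickle.load(open("scene.pkl","rb"))
q=np.array([(54,195),(190,190),(190,408),(43,410)])/3.4+[190-.4,170-.4];P=cast(sc,q,.008)*1000;print(np.round(P[:,:2]),P.mean(0))
E
```

```text
cam in tool [ 0.06622588 -0.0013666  -0.14291628] 
 [[ 0.   -0.97 -0.26]
 [ 1.    0.   -0.  ]
 [ 0.   -0.26  0.97]] 311.57404136587337
[[ 0.962  0.271 -0.001]
 [ 0.271 -0.962  0.002]
 [-0.    -0.002 -1.   ]]
[[ 521. -245.]
 [ 532. -146.]
 [ 703. -166.]
 [ 689. -265.]] [ 611.1752229  -205.40546632    8.        ]
```

>>> jog_arm(
  gripper=[1,1,1,1,1,1,1,1,1,1,1,1,1,1,1,1],
  xyz=[
    [0,0,0.22],
    [0,0,0.22],
    [0.116,0.205,0],
    [0.116,0.205,0],
    [0.116,0.205,0],
    [0.116,0.205,0],
    [0.116,0.205,0],
    [0.116,0.205,0],
    [0.116,0.205,0],
    [0.116,0.205,0],
    [0.116,0.205,0],
    [0.116,0.205,0],
    [0.116,0.205,0],
    [0.116,0.205,0],
    [0,0,-0.22],
    [0,0,-0.22],
  ],
  rot=[
    [0,0,0],
    [0,0,0],
    [0,0,-0.53],
    [0,0,-0.53],
    [0,0,-0.53],
    [0,0,-0.53],
    [0,0,-0.53],
    [0,0,-0.53],
    [0,0,-0.53],
    [0,0,-0.53],
    [0,0,-0.53],
    [0,0,-0.53],
    [0,0,-0.53],
    [0,0,-0.53],
    [0,0,0],
    [0,0,0],
  ],
)

```text
time: 2.15
position: [0.5248, -0.0097, 0.2302]
orientation: [0.0, 0.99, -0.139, 0.001]
wrist_force: [0.0, -0.5, 0.2]
width: 0.997
```

```bash
cat >> h.py <<'E'
def tile(c,near,z=.006,t=45):
    m=(c["pixels"].max(2)<t).astype(np.uint8);num,l,st,ce=cv2.connectedComponentsWithStats(m)
    for k in range(1,num):
        if st[k][4]<300: continue
        cs=cv2.findContours((l==k).astype(np.uint8),cv2.RETR_EXTERNAL,cv2.CHAIN_APPROX_NONE)[0][0].reshape(-1,2)
        r=cv2.minAreaRect((cast(c,cs,z)[:,:2]*1000).astype(np.float32))
        if np.hypot(*(np.array(r[0])-near))<60: print(st[k],[np.round(v,1) for v in r])
E
python3 - <<'E'
from h import *
w=eyes.read_camera("wrist");cv2.imwrite("pics/w1.png",w["pixels"]);tile(w,(527,-11));print(ctrl.observe()["qpos"].round(2))
E
```

```text
[ 0.67  0.11 -0.74  1.75  0.07  1.32 -1.94]
```

View pics/w1.png

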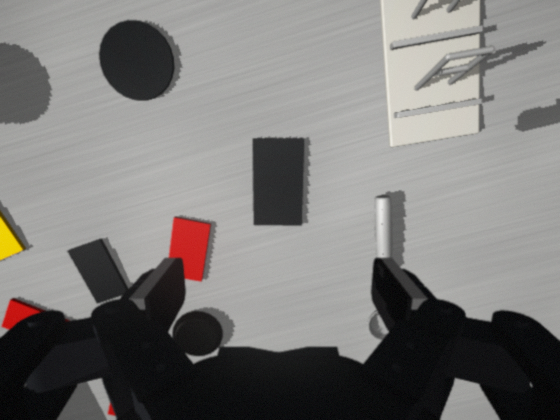

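The wrist view has the large tile in the centre at (278,182), with its axis in line with the tool. The front of the rack is at (390..480, 0..145), with lip bars at (442,106) and (437,37).

```bash
python3 - <<'E'
from h import *
w=eyes.read_camera("wrist");print(w["pixels"][182,278],w["pixels"][270,97])
for t in(55,65,75): tile(w,(527,-11),t=t)
print("rack near corners",np.round(cast(w,[(391,146),(481,132)],.008)*1000,1).tolist())
print("lips",np.round(cast(w,[(393,115),(494,99),(391,46),(483,27)],.02)*1000,1).tolist())
E
```

```text
[43 41 41] [46 45 45]
[ 251  132   51   88 4324] [array([526.4,  -8.7]), array([ 57.4, 101.6]), np.float64(73.9)]
[ 251  132   52   88 4412] [array([526.4,  -8.7]), array([ 58.3, 101.8]), np.float64(73.8)]
[ 250  131   53   90 4502] [array([526.5,  -8.6]), array([ 58.9, 103.9]), np.float64(73.6)]
rack near corners [[525.1, -142.6, 8.0], [512.7, -240.8, 8.0]]
lips [[558.2, -146.5, 20.0], [545.0, -249.9, 20.0], [623.7, -156.1, 20.0], [615.3, -245.5, 20.0]]
```

>>> jog_arm(
  gripper=[0.74,0.74,0.74,0.74,0.74],
  xyz=[
    [0.039,-0.01,-0.19],
    [0.039,-0.01,-0.19],
    [0.039,-0.01,-0.19],
    [0.04,-0.01,-0.19],
    [0,0,0],
  ],
  rot=[
    [0.225,0.768,0],
    [0.225,0.768,0],
    [0.225,0.768,0],
    [0,0,0],
    [0,0,0],
  ],
)

```text
time: 2.88
position: [0.5626, -0.0216, 0.0394]
orientation: [-0.015, 0.984, -0.14, -0.106]
wrist_force: [-0.5, -0.6, 0.9]
width: 0.875
```

```bash
python3 - <<'E'
from h import *
s=ctrl.observe();print(s["position"].round(4),s["width"],np.round(Rq(s["orientation"]).as_matrix(),3).tolist())
w=eyes.read_camera("wrist");cv2.imwrite("pics/w2.png",w["pixels"])
E
```

```text
[ 0.5626 -0.0216  0.0394] 0.8750740876206075 [[0.938, -0.278, -0.205], [-0.272, -0.96, 0.06], [-0.213, -0.001, -0.977]]
```

View pics/w2.png

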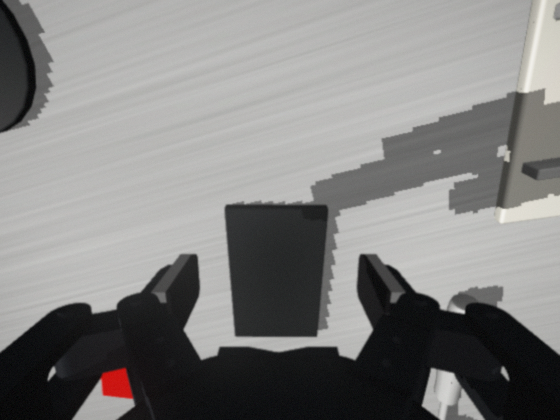

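The large tile (225..327, 205..335) is centred between the fingers at (180,285) and (375,285). I'll descend and feel for the counter.

>>> jog_arm(
  gripper=[0.74,0.74,0.74],
  xyz=[
    [0.003,0.006,-0.06],
    [0.003,0,-0.06],
    [0,0,0],
  ],
  rot=[
    [0,0,0],
    [0,0,0],
    [0,0,0],
  ],
)

```text
time: 3.3
position: [0.5643, -0.0193, 0.0109]
orientation: [-0.015, 0.985, -0.139, -0.104]
wrist_force: [0.6, 0.1, -0.8]
width: 0.869
```

>>> jog_arm(
  gripper=[0.74,0.74,0.74],
  xyz=[
    [0,0,-0.01],
    [0,0,-0.006],
    [0,0,0],
  ],
  rot=[
    [0,0,0],
    [0,0,0],
    [0,0,0],
  ],
)

```text
time: 3.68
position: [0.5652, -0.0192, 0.0075]
orientation: [-0.015, 0.985, -0.139, -0.103]
wrist_force: [-0.4, 0.1, 0.6]
width: 0.869
```

>>> jog_arm(
  gripper=[0.74,0.74,0.74],
  xyz=[
    [0,0,-0.006],
    [0,0,-0.004],
    [0,0,0],
  ],
  rot=[
    [0,0,0],
    [0,0,0],
    [0,0,0],
  ],
)

```text
time: 4.05
position: [0.565, -0.0191, 0.0047]
orientation: [-0.015, 0.985, -0.139, -0.104]
wrist_force: [1.0, -0.3, -1.1]
width: 0.871
```

>>> jog_arm(
  gripper=[0.74,0.74,0.74],
  xyz=[
    [0,0,-0.004],
    [0,0,-0.004],
    [0,0,0],
  ],
  rot=[
    [0,0,0],
    [0,0,0],
    [0,0,0],
  ],
)

```text
time: 4.42
position: [0.565, -0.0191, 0.0028]
orientation: [-0.015, 0.985, -0.139, -0.104]
wrist_force: [0.1, -0.3, -0.8]
width: 0.871
```

>>> jog_arm(
  gripper=[0.54,0.54,0.54],
  xyz=[
    [0,0,0],
    [0,0,0],
    [0,0,0],
  ],
  rot=[
    [0,0,0],
    [0,0,0],
    [0,0,0],
  ],
)

```text
time: 4.8
position: [0.5651, -0.0191, 0.0029]
orientation: [-0.015, 0.985, -0.139, -0.103]
wrist_force: [0.4, 0.5, 0.1]
width: 0.77
```

>>> jog_arm(
  gripper=[0.54,0.54,0.54],
  xyz=[
    [0,0,-0.006],
    [0,0,-0.004],
    [0,0,0],
  ],
  rot=[
    [0,0,0],
    [0,0,0],
    [0,0,0],
  ],
)

```text
time: 5.18
position: [0.565, -0.0191, 0.0002]
orientation: [-0.015, 0.985, -0.139, -0.104]
wrist_force: [1.6, 0.3, 0.2]
width: 0.769
```

>>> jog_arm(
  gripper=[0.54,0.54,0.54],
  xyz=[
    [0,0,-0.004],
    [0,0,-0.004],
    [0,0,0],
  ],
  rot=[
    [0,0,0],
    [0,0,0],
    [0,0,0],
  ],
)

```text
time: 5.55
position: [0.565, -0.0192, -0.0018]
orientation: [-0.015, 0.985, -0.139, -0.104]
wrist_force: [0.6, -0.6, -0.2]
width: 0.769
```

>>> jog_arm(
  gripper=[0.4,0.2,0.2,0.2],
  xyz=[
    [0,0,0.002],
    [0,0,0],
    [0,0,0],
    [0,0,0],
  ],
  rot=[
    [0,0,0],
    [0,0,0],
    [0,0,0],
    [0,0,0],
  ],
  squeeze=60,
)

```text
time: 6.05
position: [0.5654, -0.0192, -0.0006]
orientation: [-0.015, 0.985, -0.139, -0.103]
wrist_force: [-0.4, -0.5, 5.0]
width: 0.665
```

>>> jog_arm(
  gripper=[0.2,0.2,0.2,0.2,0.2],
  xyz=[
    [0,0,0.04],
    [0,0,0.08],
    [0,0,0.16],
    [0,0,0.16],
    [0,0,0.16],
  ],
  rot=[
    [0,0,0],
    [0,0,0],
    [0,0,0],
    [0,0,0],
    [0,0,0],
  ],
)

```text
time: 6.68
position: [0.5652, -0.0189, 0.1513]
orientation: [-0.015, 0.985, -0.139, -0.103]
wrist_force: [0.3, -0.4, -0.8]
width: 0.662
```

```bash
python3 - <<'E'
from h import *
w=eyes.read_camera("wrist");cv2.imwrite("pics/w3.png",w["pixels"]);print(ctrl.observe()["width"],ctrl.observe()["wrist_force"])
E
```

```text
0.6655812166858815 [2.4158485  0.87634938 2.45987022]
```

View pics/w3.png

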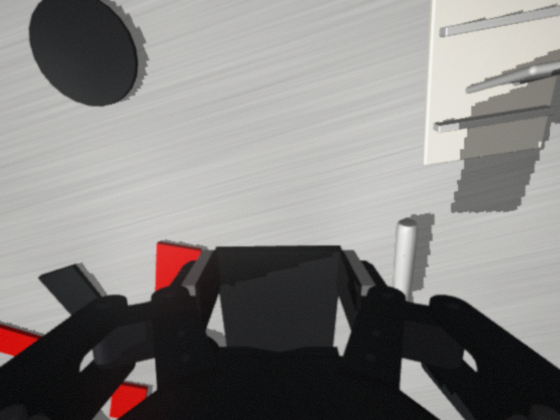

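The large tile is held square at its far end, with its end edge at row 247 between the pads. Next I'll move towards the rack, turn part of the way, and look at the rack from close by.

>>> jog_arm(
  gripper=[0.2,0.2,0.2,0.2,0.2,0.2,0.2,0.2,0.2,0.2,0.2],
  xyz=[
    [-0.035,-0.171,0.1],
    [-0.035,-0.171,0.1],
    [-0.035,-0.171,0.1],
    [-0.035,-0.171,0.1],
    [0,0,0],
    [0,0,0],
    [0,0,0],
    [0,0,0],
    [0,0,0],
    [0,0,0],
    [0,0,0],
  ],
  rot=[
    [0,0,0.485],
    [0,0,0.485],
    [0,0,0.485],
    [0,0,0.485],
    [-0.108,-0.932,0],
    [-0.108,-0.932,0],
    [-0.108,-0.932,0],
    [-0.108,-0.932,0],
    [-0.108,-0.932,0],
    [-0.108,-0.932,0],
    [0,0,0],
  ],
)

```text
time: 8.1
position: [0.5286, -0.1901, 0.2492]
orientation: [0.01, 0.989, -0.055, 0.14]
wrist_force: [-0.1, 0.5, -1.7]
width: 0.663
```

```bash
python3 - <<'E'
from h import *
import pickle
s=ctrl.observe();print(s["qpos"].round(2),s["position"].round(4),s["width"],np.round(Rq(s["orientation"]).as_matrix(),3).tolist())
w=eyes.read_camera("wrist");cv2.imwrite("pics/w4.png",w["pixels"]);pickle.dump(w,open("w4.pkl","wb"))
E
```

```text
[ 1.05 -0.07 -0.68  1.86 -0.12  1.06 -1.27] [ 0.5286 -0.1901  0.2492] 0.6629808479818057 [[0.955, -0.112, 0.275], [-0.107, -0.994, -0.034], [0.277, 0.004, -0.961]]
```

View pics/w4.png

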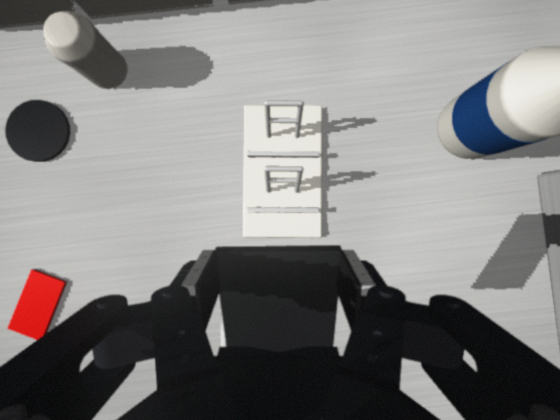

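The rack is fully in view: corners (243,106), (322,106), (324,237), (243,237), and rests at (283,120) and (283,180).

```bash
python3 - <<'E'
from h import *
import pickle
w=pickle.load(open("w4.pkl","rb"))
sub=w["pixels"][95:244,230:335]
for t in(195,205,215):
    m=(sub.min(2)>t).astype(np.uint8);m=cv2.morphologyEx(m,cv2.MORPH_CLOSE,np.ones((9,9)));m=cv2.morphologyEx(m,cv2.MORPH_OPEN,np.ones((9,9)))
    cs=max(cv2.findContours(m,cv2.RETR_EXTERNAL,cv2.CHAIN_APPROX_NONE)[0],key=cv2.contourArea).reshape(-1,2)+[230,95]
    r=cv2.minAreaRect((cast(w,cs,.008)[:,:2]*1000).astype(np.float32));print(t,cs.min(0),cs.max(0),[np.round(v,1) for v in r])
P=cast(w,[(243,106),(322,106),(324,237),(243,237)],.008)*1000;print(P.round(1)[:,:2].tolist(),P.mean(0).round(1),np.degrees(np.arctan2(*(P[0]+P[1]-P[2]-P[3])[[1,0]])))
print("top bars z77",(cast(w,[(265,103),(304,103),(265,168),(303,168)],.077)*1000).round(1)[:,:2].tolist())
print("lips",(cast(w,[(248,152),(320,152),(247,209),(321,209)],.020)*1000).round(1)[:,:2].tolist())
E
```

```text
195 [230 102] [320 243] [array([ 608.1, -194.5]), array([114.9, 180.4]), np.float64(83.5)]
205 [242 106] [319 236] [array([ 609.2, -201.8]), array([ 98.2, 166.4]), np.float64(83.5)]
215 [243 106] [319 235] [array([ 609.8, -202.4]), array([ 97. , 165.1]), np.float64(83.5)]
[[697.1, -163.2], [685.9, -263.7], [519.2, -247.3], [530.6, -144.9]] [ 608.2 -204.8    8. ] -5.966700442528832
top bars z77 [[672.5, -191.5], [667.9, -232.5], [604.0, -183.8], [599.6, -223.7]]
lips [[635.1, -163.9], [625.2, -252.6], [565.1, -155.0], [554.9, -245.8]]
```

>>> jog_arm(
  gripper=[0.2,0.2,0.2,0.2,0.2,0.2,0.2,0.2,0.2,0.2,0.2,0.2],
  xyz=[
    [0.056,-0.008,-0.02],
    [0.056,-0.008,-0.02],
    [0.056,-0.008,-0.02],
    [0.056,-0.008,-0.02],
    [0.056,-0.008,-0.02],
    [0.056,-0.008,-0.02],
    [0.056,-0.008,-0.02],
    [0.056,-0.008,-0.02],
    [0.056,-0.008,-0.02],
    [0.056,-0.008,-0.02],
    [0,0,0],
    [0,0,0],
  ],
  rot=[
    [-0.108,-0.932,0],
    [-0.108,-0.932,0],
    [-0.108,-0.932,0],
    [-0.108,-0.932,0],
    [-0.108,-0.932,0],
    [-0.108,-0.932,0],
    [-0.108,-0.932,0],
    [-0.108,-0.932,0],
    [-0.108,-0.932,0],
    [-0.108,-0.932,0],
    [0,0,0],
    [0,0,0],
  ],
)

```text
time: 9.65
position: [0.6513, -0.2052, 0.2288]
orientation: [0.03, 0.882, -0.038, 0.469]
wrist_force: [0.0, -0.6, -1.2]
width: 0.667
```

```bash
python3 - <<'E'
from h import *
s=ctrl.observe();print(s["qpos"].round(2),s["position"].round(4),s["width"],np.round(Rq(s["orientation"]).as_matrix(),3).tolist())
c=eyes.read_camera("scene");cv2.imwrite("pics/s5.png",cv2.resize(c["pixels"][150:320,150:370],None,fx=3.5,fy=3.5,interpolation=cv2.INTER_CUBIC))
E
```

```text
[ 0.43 -0.07 -0.04  2.23 -1.48  0.23  0.09] [ 0.6513 -0.2052  0.2288] 0.6668796331908258 [[0.558, -0.096, 0.824], [-0.04, -0.995, -0.089], [0.829, 0.017, -0.559]]
```

View pics/s5.png

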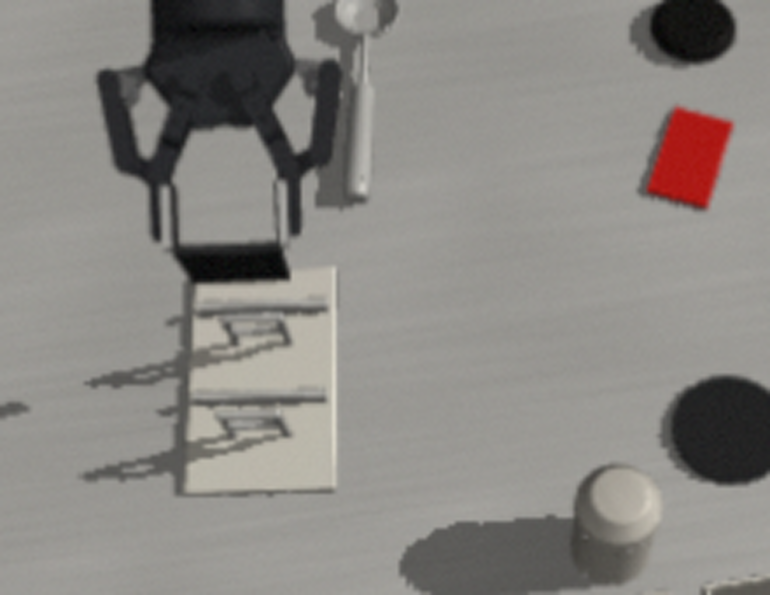

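The arm is near a wrist limit (j6 0.23, j5 -1.48), so this tilt was not fully reached. I'll fit a simple kinematic model to the recorded poses to see which tilts are feasible.

```bash
cat > kin.py <<'E'
from h import *
from itertools import product
from scipy.optimize import least_squares
D=[([1.31,.322,-.07,1.452,.023,1.371,-.057],[.176,-.625,.230],[-.001,.991,.137,0]),
([.67,.11,-.74,1.75,.07,1.32,-1.94],[.5248,-.0097,.2302],[0,.99,-.139,.001]),
([1.05,-.07,-.68,1.86,-.12,1.06,-1.27],[.5286,-.1901,.2492],[.01,.989,-.055,.14])]
s=ctrl.observe();D.append((s["qpos"],s["position"],s["orientation"]))
def fk(q,p,sg):
    S=np.array([sg[0],1,sg[1],1,sg[2],1,sg[3]]);a=np.array(q)*S
    r=R.identity();x=np.zeros(3)
    for i,ax in enumerate("zyzyzyz"):
        r=r*R.from_euler(ax,a[i]+(p[6] if i==6 else p[7] if i==0 else 0))
        x=x+r.apply({0:[0,0,p[0]],2:[p[4],0,p[1]],3:[p[8],0,0],4:[0,0,p[2]],6:[0,0,p[3]]}.get(i,[0,0,0])) 
        if i==5:x=x+r.apply([p[5],0,0])
    return x,r
def fit():
    best=None
    for sg in product((-1,1),repeat=4):
        f=lambda p:np.concatenate([np.r_[fk(q,p,sg)[0]-x,.3*(Rq(o).inv()*fk(q,p,sg)[1]).as_rotvec()] for q,x,o in D])
        for p7 in(0,1.57,3.14,-1.57):
            v=least_squares(f,[.3,.35,.35,.25,0,0,p7,0,0])
            if best is None or v.cost<best[0]:best=(v.cost,v.x,sg,v.fun)
    return best
if __name__=="__main__":
    b=fit();print(b[0],b[1].round(3),b[2]);print((b[3].reshape(-1,6)*1000).round(1))
    import pickle;pickle.dump(b,open("kin.pkl","wb"))
E
python3 kin.py
```

```text
0.00010703320455628312 [ 1.940e-01  4.910e-01  5.010e-01  3.510e-01  1.000e-03  3.000e-03
  1.537e+00 -3.800e-02 -2.400e-02] (-1, -1, -1, -1)
[[ 0.7  1.3  1.2  0.2 -0.2  1.2]
 [ 1.3 -1.1 -4.9  0.9 -3.8  2.8]
 [ 1.9  3.3  3.9 -4.9  0.8 -0.3]
 [-0.3  1.6 -0.2 -9.3 -0.3 -3.7]]
```

```bash
cat > ik.py <<'E'
from kin import *
import pickle
_,p,sg,_=pickle.load(open("kin.pkl","rb"))
lo=np.array([-2.86,-.3,-1.38,.06,-1.56,.09,-2.69]);hi=np.array([2.86,2.09,1.24,2.45,4.7,2.05,2.69])
q0=np.array([.43,-.07,-.04,2.23,-1.48,.23,.09])
def Rt(yaw,al): # tool: down, x along yaw, pitched forward by al(deg)
    return R.from_euler("z",yaw,degrees=True)*R.from_euler("y",-al,degrees=True)*R.from_euler("x",180,degrees=True)
def ik(x,r,seed,reg=1e-3,m=.04):
    f=lambda q:np.r_[fk(q,p,sg)[0]-x,.3*(r.inv()*fk(q,p,sg)[1]).as_rotvec(),reg*(q-seed)]
    v=least_squares(f,np.clip(seed,lo+m+.001,hi-m-.001),bounds=(lo+m,hi-m));e=v.fun[:6]
    return v.x,np.linalg.norm(e[:3])*1000,np.degrees(np.linalg.norm(e[3:])/.3)
E
python3 - <<'E'
from ik import *
rng=np.random.default_rng(0)
seeds=[q0,np.array([.43,.2,0,1.9,0,.3,0]),np.array([.43,.2,0,1.9,3.1,.3,-1.5]),np.array([.43,.2,.6,1.9,2.5,.5,-1]),np.array([.43,.2,-.6,1.9,-1,.5,1]),np.array([.43,.2,-1,1.9,1,.5,-1]),np.array([.43,.2,1,1.9,4,.5,-1])]
for nm,x in(("rear",[.6715,-.211,.0975]),("rearhi",[.6715,-.211,.2]),("front",[.597,-.203,.07])):
  for al in(30,40,50,56,63):
    o=[]
    for sd in seeds:
        q,e,a=ik(np.array(x),Rt(-6.4,al),sd)
        if e<3 and a<3:o.append(q.round(2).tolist())
    print(nm,al,*[x for i,x in enumerate(o) if not any(np.abs(np.array(x)-y).max()<.3 for y in o[:i])][:4])
E
```

```text
rear 30 [-0.05, 0.25, 0.44, 1.96, -0.52, 0.5, -0.93] [0.24, 0.23, 0.1, 1.96, -0.34, 0.47, -1.08] [1.37, 0.59, -1.34, 1.96, 0.9, 0.64, -2.09] [0.84, 0.26, -0.58, 1.96, 0.06, 0.45, -1.42]
rear 40 [0.17, 0.19, 0.21, 2.1, -0.91, 0.28, -0.51] [0.44, 0.18, -0.09, 2.1, -0.74, 0.25, -0.65] [1.46, 0.52, -1.34, 2.1, 1.12, 0.37, -2.31] [1.32, 0.35, -1.11, 2.1, 0.65, 0.23, -1.92]
rear 50 [-0.27, 0.23, 0.71, 2.23, 4.37, 0.39, 0.45]
rear 56 [-0.47, 0.32, 0.96, 2.29, 4.09, 0.59, 0.66]
rear 63 [-0.63, 0.55, 1.2, 2.35, 3.91, 0.9, 0.67]
rearhi 30 [0.13, 0.13, 0.22, 1.85, -0.26, 0.67, -1.18] [1.43, 0.37, -1.34, 1.85, 0.46, 0.71, -1.75] [1.03, 0.18, -0.78, 1.85, 0.02, 0.66, -1.4]
rearhi 40 [0.27, 0.06, 0.1, 2.0, -0.45, 0.44, -0.97] [1.57, 0.22, -1.34, 1.99, 0.15, 0.41, -1.49] [1.09, 0.09, -0.77, 2.0, -0.28, 0.42, -1.12]
rearhi 50 [0.41, 0.03, -0.02, 2.13, -1.07, 0.27, -0.34] [1.67, 0.1, -1.34, 2.13, -0.75, 0.19, -0.62] [1.04, 0.03, -0.67, 2.13, -1.02, 0.26, -0.38]
rearhi 56 [1.7, 0.09, -1.34, 2.19, -1.52, 0.19, 0.16] [-0.1, 0.03, 0.51, 2.21, 4.56, 0.29, 0.31]
rearhi 63 [-0.15, 0.05, 0.59, 2.29, 4.06, 0.42, 0.81]
front 30 [0.12, 0.13, 0.28, 2.14, -0.49, 0.41, -0.89] [1.53, 0.4, -1.34, 2.14, 0.67, 0.45, -1.91] [0.63, 0.13, -0.27, 2.14, -0.3, 0.38, -1.06] [1.19, 0.2, -0.89, 2.14, 0.04, 0.37, -1.36]
front 40 [0.39, 0.1, 0.03, 2.28, -1.15, 0.24, -0.2] [1.36, 0.17, -1.01, 2.27, -0.56, 0.13, -0.74]
front 50 [-0.24, 0.14, 0.72, 2.4, 4.21, 0.42, 0.71]
front 56
front 63
```

```bash
python3 - <<'E'
from ik import *
s0=np.array([.67,.11,-.74,1.75,.07,1.32,-1.94])
for nm,x,yaw in(("L",[.565,-.02,.005],-6.4),("L",[.52,-.02,.005],-6.4),("L",[.48,-.02,.005],-6.4),("S",[.505,.243,.005],2),("S",[.505,.243,.06],2)):
  for al in(-12,-30,-36,-40):
    q,e,a=ik(np.array(x),Rt(yaw,al),s0);print(nm,x[0],al,q.round(2),round(e,1),round(a,1))
for nm,x in(("rear",[.6715,-.211,.0975]),("rearhi",[.6715,-.211,.17]),("front",[.597,-.203,.07]),("fronthi",[.597,-.203,.15])):
  for al in(34,38,40,42,44):
    q,e,a=ik(np.array(x),Rt(-6.4,al),np.array([1.,0.1,-.7,2,-.3,.4,-1.2]));print(nm,al,q.round(2),round(e,1),round(a,1))
E
```

```text
L 0.565 -12 [ 0.49  0.55 -0.63  1.74  0.3   1.17 -1.94] 0.0 0.0
L 0.565 -30 [ 0.39  0.77 -0.58  1.47  0.28  1.53 -1.92] 0.0 0.0
L 0.565 -36 [ 0.36  0.84 -0.57  1.39  0.27  1.64 -1.92] 0.0 0.0
L 0.565 -40 [ 0.35  0.89 -0.56  1.33  0.26  1.72 -1.92] 0.0 0.0
L 0.52 -12 [ 0.54  0.48 -0.66  1.86  0.28  1.13 -1.93] 0.0 0.0
L 0.52 -30 [ 0.44  0.7  -0.6   1.61  0.26  1.47 -1.92] 0.0 0.0
L 0.52 -36 [ 0.41  0.77 -0.58  1.53  0.26  1.58 -1.92] 0.0 0.0
L 0.52 -40 [ 0.39  0.82 -0.57  1.47  0.25  1.65 -1.92] 0.0 0.0
L 0.48 -12 [ 0.58  0.41 -0.69  1.95  0.25  1.09 -1.91] 0.0 0.0
L 0.48 -30 [ 0.48  0.64 -0.62  1.72  0.25  1.43 -1.92] 0.0 0.0
L 0.48 -36 [ 0.45  0.71 -0.6   1.64  0.24  1.53 -1.92] 0.0 0.0
L 0.48 -40 [ 0.43  0.76 -0.59  1.59  0.24  1.6  -1.92] 0.0 0.0
S 0.505 -12 [ 0.11  0.56 -0.72  1.77  0.28  1.14 -2.24] 0.0 0.0
S 0.505 -30 [ 0.05  0.77 -0.67  1.52  0.2   1.46 -2.18] 0.0 0.0
S 0.505 -36 [ 0.03  0.84 -0.65  1.44  0.18  1.57 -2.17] 0.0 0.0
S 0.505 -40 [ 0.02  0.89 -0.64  1.39  0.16  1.63 -2.16] 0.0 0.0
S 0.505 -12 [ 0.14  0.5  -0.76  1.73  0.25  1.24 -2.23] 0.0 0.0
S 0.505 -30 [ 0.07  
[... 701 characters left out ...]
.31 -1.02] 0.0 0.0
rearhi 44 [ 1.14  0.11 -0.81  2.09 -0.47  0.26 -0.91] 0.0 0.0
front 34 [ 1.06  0.15 -0.71  2.2  -0.28  0.27 -1.05] 0.0 0.0
front 38 [ 1.28  0.16 -0.94  2.25 -0.4   0.17 -0.91] 0.0 0.0
front 40 [ 1.35  0.17 -1.    2.27 -0.59  0.13 -0.71] 0.0 0.0
front 42 [ 1.26  0.14 -0.89  2.3  -1.16  0.13 -0.14] 0.0 0.0
front 44 [ 1.31  0.15 -0.92  2.32 -1.52  0.13  0.23] 0.8 0.3
fronthi 34 [ 1.05  0.01 -0.66  2.12 -0.38  0.48 -1.  ] 0.0 0.0
fronthi 38 [ 1.03 -0.02 -0.62  2.17 -0.57  0.41 -0.81] 0.0 0.0
fronthi 40 [ 1.02 -0.03 -0.6   2.2  -0.69  0.38 -0.7 ] 0.0 0.0
fronthi 42 [ 1.   -0.04 -0.57  2.23 -0.82  0.35 -0.56] 0.0 0.0
fronthi 44 [ 0.99 -0.05 -0.55  2.25 -0.97  0.33 -0.4 ] 0.0 0.0
```

```bash
cat >> ik.py <<'E'
def plan(x,yaw,al,n):
    s=ctrl.observe();rv=np.degrees((Rt(yaw,al)*Rq(s["orientation"]).inv()).as_rotvec())
    print("rot tot deg",rv.round(1),"per row",(rv/5/n).round(3),"xyz per row",((np.array(x)-s["position"])/.25/n).round(4))
E
python3 -c "
from ik import *
plan([.565,-.015,.04],-6.4,-12,15)"
```

```text
rot tot deg [ 8.  67.5 -1.3] per row [ 0.106  0.9   -0.017] xyz per row [-0.0229  0.051  -0.0503]
```

>>> jog_arm(
  gripper=[0.2,0.2,0.2,0.2,0.2,0.2,0.2,0.2,0.2,0.2,0.2,0.2,0.2,0.2,0.2,0.2],
  xyz=[
    [-0.023,0.051,-0.05],
    [-0.023,0.051,-0.05],
    [-0.023,0.051,-0.05],
    [-0.023,0.051,-0.05],
    [-0.023,0.051,-0.05],
    [-0.023,0.051,-0.05],
    [-0.023,0.051,-0.05],
    [-0.023,0.051,-0.05],
    [-0.023,0.051,-0.05],
    [-0.023,0.051,-0.05],
    [-0.023,0.051,-0.05],
    [-0.023,0.051,-0.05],
    [-0.023,0.051,-0.05],
    [-0.023,0.051,-0.05],
    [-0.023,0.051,-0.05],
    [0,0,0],
  ],
  rot=[
    [0.106,0.9,-0.017],
    [0.106,0.9,-0.017],
    [0.106,0.9,-0.017],
    [0.106,0.9,-0.017],
    [0.106,0.9,-0.017],
    [0.106,0.9,-0.017],
    [0.106,0.9,-0.017],
    [0.106,0.9,-0.017],
    [0.106,0.9,-0.017],
    [0.106,0.9,-0.017],
    [0.106,0.9,-0.017],
    [0.106,0.9,-0.017],
    [0.106,0.9,-0.017],
    [0.106,0.9,-0.017],
    [0.106,0.9,-0.017],
    [0,0,0],
  ],
)

```text
time: 11.7
position: [0.5708, -0.0239, 0.052]
orientation: [-0.012, 0.996, -0.056, -0.065]
wrist_force: [0.1, -0.1, -0.9]
width: 0.663
```

```bash
python3 -c "
from ik import *
s=ctrl.observe();print(s['position'],s['qpos'].round(2))
plan([.565,-.015,.001],-6.4,-12,3)"
```

```text
[ 0.5707727  -0.02388612  0.05202603] [ 0.31  0.43 -0.36  1.72  0.12  1.15 -1.77]
rot tot deg [-0.4  4.6  0.2] per row [-0.028  0.307  0.012] xyz per row [-0.0077  0.0118 -0.068 ]
```

>>> jog_arm(
  gripper=[0.2,0.2,0.2,0.2,0.2],
  xyz=[
    [0,0,-0.07],
    [0,0,-0.07],
    [0,0,-0.04],
    [0,0,-0.012],
    [0,0,0],
  ],
  rot=[
    [-0.028,0.307,0.012],
    [-0.028,0.307,0.012],
    [-0.028,0.307,0.012],
    [0,0,0],
    [0,0,0],
  ],
)

```text
time: 12.32
position: [0.571, -0.0241, 0.0056]
orientation: [-0.004, 0.993, -0.055, -0.103]
wrist_force: [-0.4, -0.1, -0.1]
width: 0.663
```

```bash
python3 -c "
from ik import *
s=ctrl.observe();print(s['position'],s['wrist_force'])
plan([.565,-.015,.001],-6.4,-12,3)"
```

```text
[ 0.57099367 -0.02410788  0.00563923] [-0.36767618 -0.08078885 -0.11006511]
rot tot deg [ 0.2  0.1 -0.1] per row [ 0.011  0.01  -0.004] xyz per row [-0.008   0.0121 -0.0062]
```

>>> jog_arm(
  gripper=[0.2,0.2,0.2],
  xyz=[
    [0,0,-0.01],
    [0,0,-0.006],
    [0,0,-0.004],
  ],
  rot=[
    [0,0,0],
    [0,0,0],
    [0,0,0],
  ],
)

```text
time: 12.7
position: [0.5709, -0.0237, 0.0004]
orientation: [-0.004, 0.993, -0.055, -0.103]
wrist_force: [0.4, -0.2, -0.1]
width: 0.662
```

>>> jog_arm(
  gripper=[0.2,0.2],
  xyz=[
    [0,0,-0.004],
    [0,0,0],
  ],
  rot=[
    [0,0,0],
    [0,0,0],
  ],
)

```text
time: 12.95
position: [0.571, -0.0237, -0.0005]
orientation: [-0.004, 0.993, -0.055, -0.103]
wrist_force: [-0.6, -0.7, 1.2]
width: 0.662
```

>>> jog_arm(
  gripper=[0.5,0.74,0.74,0.74,0.74,0.74,0.74,0.74,0.74,0.74,0.74],
  xyz=[
    [0,0,0],
    [0,0,0],
    [0,0,0.04],
    [0,0,0.1],
    [-0.01,0.001,0.06],
    [-0.01,0.001,0],
    [-0.01,0.001,0],
    [-0.01,0.001,0],
    [0,0,0],
    [0,0,0],
    [0,0,0],
  ],
  rot=[
    [0,0,0],
    [0,0,0],
    [0,0,0],
    [0,0,0],
    [0.096,0.861,0],
    [0.096,0.861,0],
    [0.096,0.861,0],
    [0.096,0.861,0],
    [0.096,0.861,0],
    [0.096,0.861,0],
    [0,0,0],
  ],
)

```text
time: 14.32
position: [0.561, -0.0228, 0.0481]
orientation: [-0.017, 0.944, -0.052, -0.325]
wrist_force: [-0.7, -0.1, 0.1]
width: 0.868
```

```bash
python3 - <<'E'
from ik import *
plan([.561,-.0226,.02],-6.4,-38,2)
w=eyes.read_camera("wrist");cv2.imwrite("pics/w6.png",w["pixels"])
c=eyes.read_camera("top");tile(c,(530,-20))
s=ctrl.observe();print(s["position"],s["width"])
E
```

```text
rot tot deg [ 0.1  0.  -0.1] per row [ 0.011  0.005 -0.015] xyz per row [-0.0001  0.0004 -0.0562]
[ 0.56094169 -0.02263469  0.04940793] 0.8673418888706799
```

View pics/w6.png

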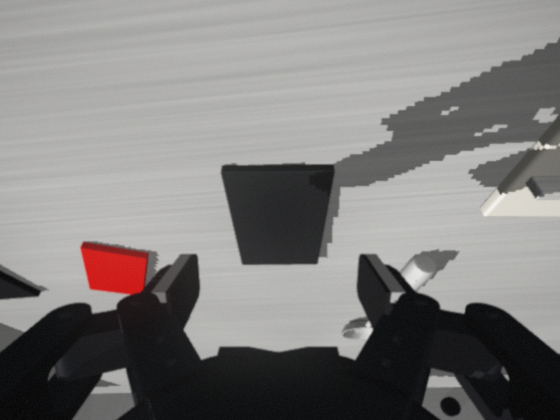

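The tile lies flat and square, with its far edge at (222..334, 165) and the fingers centred on it. I'll check the edge position numerically and then descend.

```bash
python3 - <<'E'
from ik import *
w=eyes.read_camera("wrist")
print((cast(w,[(222,165),(334,165),(243,265),(318,265)],.006)*1000).round(1)[:,:2])
E
```

```text
[[589.1   4.7]
 [582.8 -52.9]
 [478.2  15.8]
 [471.6 -44. ]]
```

>>> jog_arm(
  gripper=[0.54,0.54,0.54,0.54],
  xyz=[
    [0,0,-0.08],
    [0,0,-0.068],
    [0,0,-0.012],
    [0,0,0],
  ],
  rot=[
    [0,0,0],
    [0,0,0],
    [0,0,0],
    [0,0,0],
  ],
)

```text
time: 14.98
position: [0.5604, -0.0227, 0.0088]
orientation: [-0.017, 0.944, -0.052, -0.325]
wrist_force: [0.7, 0.4, 0.1]
width: 0.775
```

>>> jog_arm(
  gripper=[0.54,0.54,0.54],
  xyz=[
    [0.012,0.003,-0.008],
    [0,0,-0.006],
    [0,0,0],
  ],
  rot=[
    [0,0,0],
    [0,0,0],
    [0,0,0],
  ],
)

```text
time: 15.35
position: [0.5639, -0.022, 0.0058]
orientation: [-0.017, 0.944, -0.052, -0.324]
wrist_force: [0.1, -0.6, -0.2]
width: 0.771
```

>>> jog_arm(
  gripper=[0.54,0.54],
  xyz=[
    [0,0,-0.006],
    [0,0,0],
  ],
  rot=[
    [0,0,0],
    [0,0,0],
  ],
)

```text
time: 15.6
position: [0.5637, -0.022, 0.0042]
orientation: [-0.017, 0.944, -0.052, -0.324]
wrist_force: [0.8, -0.2, 0.6]
width: 0.774
```

>>> jog_arm(
  gripper=[0.54,0.54],
  xyz=[
    [0,0,-0.006],
    [0,0,0],
  ],
  rot=[
    [0,0,0],
    [0,0,0],
  ],
)

```text
time: 15.85
position: [0.5637, -0.0221, 0.0026]
orientation: [-0.017, 0.944, -0.052, -0.324]
wrist_force: [0.6, -0.8, 1.2]
width: 0.77
```

>>> jog_arm(
  gripper=[0.3,0.2,0.2,0.2],
  xyz=[
    [0,0,0.002],
    [0,0,0],
    [0,0,0],
    [0,0,0],
  ],
  rot=[
    [0,0,0],
    [0,0,0],
    [0,0,0],
    [0,0,0],
  ],
  squeeze=70,
)

```text
time: 16.35
position: [0.5643, -0.0221, 0.0038]
orientation: [-0.017, 0.945, -0.052, -0.324]
wrist_force: [2.1, -0.1, 6.2]
width: 0.647
```

>>> jog_arm(
  gripper=[0.2,0.2,0.2,0.2],
  xyz=[
    [0,0,0.02],
    [0,0,0.06],
    [0,0,0.1],
    [0,0,0],
  ],
  rot=[
    [0,0,0],
    [0,0,0],
    [0,0,0],
    [0,0,0],
  ],
)

```text
time: 16.85
position: [0.5656, -0.0219, 0.0513]
orientation: [-0.017, 0.945, -0.052, -0.322]
wrist_force: [0.4, -0.1, -0.4]
width: 0.646
```

```bash
python3 - <<'E'
from ik import *
w=eyes.read_camera("wrist");cv2.imwrite("pics/w7.png",w["pixels"])
g=w["pixels"].max(2)
for col in(240,280,320): print(col,g[120:290:6,col].tolist())
for row in(180,200,240): print(row,g[row,200:360:5].tolist())
s=ctrl.observe();print(s["position"],s["width"],s["wrist_force"])
E
```

```text
240 [196, 196, 191, 191, 194, 191, 191, 197, 197, 198, 197, 199, 196, 197, 198, 197, 195, 195, 194, 198, 97, 42, 38, 42, 36, 46, 47, 49, 46]
280 [194, 196, 194, 190, 194, 190, 194, 198, 199, 199, 195, 198, 197, 196, 193, 197, 191, 193, 192, 193, 64, 40, 35, 35, 44, 48, 45, 45, 47]
320 [199, 194, 195, 194, 193, 197, 196, 194, 198, 200, 193, 192, 193, 198, 194, 193, 195, 196, 148, 121, 37, 35, 40, 44, 45, 42, 45, 43, 42]
180 [199, 199, 197, 197, 200, 198, 200, 197, 197, 196, 200, 197, 195, 197, 196, 195, 195, 195, 193, 193, 194, 195, 191, 194, 193, 193, 195, 184, 110, 105, 108, 106]
200 [198, 196, 198, 197, 197, 198, 196, 197, 195, 196, 196, 197, 196, 197, 196, 197, 198, 197, 199, 197, 197, 198, 196, 198, 196, 196, 122, 108, 109, 109, 106, 104]
240 [204, 202, 200, 131, 120, 119, 118, 117, 97, 93, 95, 94, 77, 77, 76, 74, 64, 59, 62, 58, 53, 52, 51, 52, 37, 39, 40, 36, 34, 107, 110, 108]
[ 0.56495362 -0.02199555  0.0498635 ] 0.643078024293046 [-0.68038436 -0.257892   -0.54442846]
```

```bash
python3 - <<'E'
from ik import *
w=eyes.read_camera("wrist");s=ctrl.observe();g=w["pixels"].max(2)
for col in(250,280,310): print(col,g[236:350:3,col].tolist())
d=s["position"]-np.array([.5643,-.0221,.0038])
ex=np.array([.9938,-.1115,0]);c=np.array([.571,-.0237,0])-40.1e-3*ex
for L in(52.5,-52.5):print([proj(w,c+ex*L/1000+d+np.array([.0033*k/.03,.03*k/.03,.006 if L>0 else .006]))[0].round(0).tolist() for k in(-1,0,1)])
E
```

```text
250 [196, 158, 44, 43, 39, 40, 37, 36, 35, 37, 30, 44, 48, 44, 46, 47, 49, 48, 49, 46, 49, 50, 50, 51, 48, 51, 164, 190, 189, 193, 192, 193, 193, 192, 195, 195, 193, 98]
280 [198, 134, 40, 44, 40, 36, 37, 34, 35, 43, 50, 48, 45, 47, 43, 43, 46, 47, 47, 47, 45, 47, 48, 49, 47, 52, 173, 188, 194, 191, 193, 189, 190, 188, 192, 193, 194, 193]
310 [198, 111, 34, 36, 37, 33, 42, 46, 44, 44, 44, 44, 47, 43, 46, 46, 44, 44, 47, 44, 46, 43, 46, 48, 44, 48, 184, 188, 193, 190, 190, 191, 190, 190, 191, 190, 191, 69]
[[3325.0, 258.0], [283.0, 246.0], [-2883.0, 261.0]]
[[1880.0, 336.0], [281.0, 322.0], [-1352.0, 340.0]]
```

```bash
python3 - <<'E'
from ik import *
w=eyes.read_camera("wrist");s=ctrl.observe()
d=s["position"]-np.array([.5643,-.0221,.0038])
ex=np.array([.9938,-.1115,0]);c=np.array([.571,-.0237,0])-40.1e-3*ex
ez=np.array([0,0,1.]);piv=c+ex*.043+ez*.003
for sh in(0,.003):
 for ph in(-8,-4,0,4,8):
  t=np.radians(ph);e1=ex*np.cos(t)+ez*np.sin(t);e3=-ex*np.sin(t)+ez*np.cos(t)
  f=lambda L,z:proj(w,piv+d+e1*(L-.043+sh)+e3*(z-.003))[0][1].round(1)
  print(sh,ph,"Tunder",f(.0525,0),"Ttop",f(.0525,.006),"Btop",f(-.0525,.006),"Bunder",f(-.0525,0))
E
```

```text
0 -8 Tunder 233.4 Ttop 243.5 Btop 340.8 Bunder 332.2
0 -4 Tunder 234.2 Ttop 245.0 Btop 331.2 Bunder 322.7
0 0 Tunder 235.1 Ttop 246.5 Btop 321.8 Bunder 313.4
0 4 Tunder 236.2 Ttop 248.0 Btop 312.5 Bunder 304.2
0 8 Tunder 237.3 Ttop 249.6 Btop 303.3 Bunder 295.1
0.003 -8 Tunder 229.0 Ttop 239.2 Btop 339.0 Bunder 330.3
0.003 -4 Tunder 230.2 Ttop 241.1 Btop 329.6 Bunder 321.1
0.003 0 Tunder 231.5 Ttop 243.0 Btop 320.4 Bunder 312.0
0.003 4 Tunder 233.0 Ttop 245.0 Btop 311.3 Bunder 303.0
0.003 8 Tunder 234.5 Ttop 247.0 Btop 302.3 Bunder 294.1
```

```bash
python3 -c "
from ik import *
plan([.6644,-.2102,.19],-6.4,33,15)"
```

```text
rot tot deg [ -7.7 -70.4  -0.1] per row [-0.103 -0.939 -0.001] xyz per row [ 0.0268 -0.0502  0.0378]
```

>>> jog_arm(
  gripper=[0.2,0.2,0.2,0.2,0.2,0.2,0.2,0.2,0.2,0.2,0.2,0.2,0.2,0.2,0.2,0.2,0.2],
  xyz=[
    [0.02,-0.03,0.08],
    [0.02,-0.03,0.08],
    [0.025,-0.05,0.08],
    [0.025,-0.05,0.08],
    [0.025,-0.05,0.08],
    [0.025,-0.05,0.08],
    [0.025,-0.05,0.08],
    [0.025,-0.05,0.01],
    [0.03,-0.06,0],
    [0.03,-0.06,0],
    [0.03,-0.06,0],
    [0.03,-0.06,0],
    [0.03,-0.06,0],
    [0.03,-0.06,0],
    [0.03,-0.06,0],
    [0,0,0],
    [0,0,0],
  ],
  rot=[
    [-0.103,-0.939,0],
    [-0.103,-0.939,0],
    [-0.103,-0.939,0],
    [-0.103,-0.939,0],
    [-0.103,-0.939,0],
    [-0.103,-0.939,0],
    [-0.103,-0.939,0],
    [-0.103,-0.939,0],
    [-0.103,-0.939,0],
    [-0.103,-0.939,0],
    [-0.103,-0.939,0],
    [-0.103,-0.939,0],
    [-0.103,-0.939,0],
    [-0.103,-0.939,0],
    [-0.103,-0.939,0],
    [0,0,0],
    [0,0,0],
  ],
  squeeze=90,
)

```text
time: 19.12
position: [0.6637, -0.2161, 0.1904]
orientation: [0.016, 0.958, -0.053, 0.282]
wrist_force: [0.6, 0.0, -0.7]
width: 0.628
```

```bash
python3 - <<'E'
from ik import *
s=ctrl.observe();print(s["qpos"].round(2),s["position"].round(4))
plan([.6644,-.2102,.19],-6.4,33,2)
c=eyes.read_camera("scene");a=c["pixels"][180:300,175:295]
w=eyes.read_camera("wrist");b=w["pixels"][100:340,150:420]
cv2.imwrite("pics/s8.png",np.hstack([cv2.resize(a,(400,400),interpolation=cv2.INTER_CUBIC),cv2.resize(b,(400,400))]))
g=w["pixels"].max(2)
for col in(250,280,310): print(col,g[236:350:3,col].tolist())
E
```

```text
[ 0.64  0.11 -0.31  1.91 -0.16  0.57 -1.23] [ 0.6637 -0.2161  0.1904]
rot tot deg [ 0.  -0.1 -0.1] per row [ 0.001 -0.014 -0.009] xyz per row [ 0.0013  0.0118 -0.0008]
250 [225, 157, 65, 62, 64, 51, 47, 48, 43, 40, 42, 38, 37, 38, 39, 40, 43, 43, 45, 46, 46, 45, 47, 46, 51, 47, 50, 50, 126, 210, 232, 239, 246, 246, 246, 246, 246, 144]
280 [225, 136, 60, 61, 60, 48, 46, 44, 44, 42, 39, 37, 36, 34, 36, 38, 38, 37, 43, 44, 42, 41, 42, 45, 47, 47, 49, 53, 178, 199, 230, 241, 247, 246, 246, 246, 245, 246]
310 [224, 112, 59, 57, 60, 46, 42, 42, 42, 43, 41, 42, 37, 36, 36, 35, 35, 34, 33, 35, 41, 41, 40, 44, 43, 41, 45, 44, 218, 186, 227, 231, 246, 246, 247, 247, 246, 104]
```

>>> jog_arm(
  gripper=[0.2,0.2,0.2,0.2,0.2,0.2],
  xyz=[
    [0.008,0.023,0],
    [0,0,0],
    [0,0,-0.1],
    [0,0,-0.1],
    [0,0,-0.1],
    [0,0,0],
  ],
  rot=[
    [0,0,0],
    [0,0,0],
    [0,0,0],
    [0,0,0],
    [0,0,0],
    [0,0,0],
  ],
)

```text
time: 19.98
position: [0.6642, -0.2103, 0.1128]
orientation: [0.015, 0.958, -0.053, 0.281]
wrist_force: [-0.6, 0.3, -1.1]
width: 0.63
```

```bash
cat >> ik.py <<'E'
def rk():
    s=ctrl.observe();d=s["position"][:2]*1000-[609.3,-204];y=np.radians(-6.4);e=np.array([np.cos(y),np.sin(y)])
    print("rack xy",round(d@e,1),round(d@[-e[1],e[0]],1),"z",round(s["position"][2]*1000,1),"F",s["wrist_force"].round(1),"q",s["qpos"].round(2))
E
python3 - <<'E'
from ik import *
rk();plan([.666,-.2104,.1],-6.4,33,1)
w=eyes.read_camera("wrist");g=w["pixels"].max(2)
print(g[300,200:360:3].tolist());print(g[236:350:3,280].tolist())
E
```

```text
rack xy 55.2 -0.2 z 112.8 F [-0.6  0.3 -1.1] q [ 0.62  0.2  -0.31  1.98 -0.14  0.41 -1.24]
rot tot deg [-0.1 -0.3 -0.1] per row [-0.014 -0.062 -0.014] xyz per row [ 0.0073 -0.0002 -0.0514]
[36, 43, 33, 34, 33, 35, 53, 235, 240, 240, 237, 81, 42, 40, 40, 40, 40, 42, 40, 41, 41, 38, 39, 40, 39, 40, 41, 39, 39, 39, 36, 35, 39, 38, 38, 33, 37, 37, 37, 34, 36, 36, 32, 130, 161, 147, 29, 37, 36, 35, 37, 44, 42, 36]
[213, 127, 53, 54, 53, 40, 43, 41, 39, 38, 34, 32, 32, 33, 31, 30, 32, 35, 36, 39, 37, 39, 38, 41, 39, 40, 43, 39, 147, 195, 198, 215, 217, 238, 238, 239, 239, 239]
```

>>> jog_arm(
  gripper=[0.2,0.2,0.2,0.2],
  xyz=[
    [0.004,0,-0.03],
    [0,0,-0.02],
    [0,0,-0.01],
    [0,0,0],
  ],
  rot=[
    [0,0,0],
    [0,0,0],
    [0,0,0],
    [0,0,0],
  ],
)

```text
time: 20.52
position: [0.6668, -0.2113, 0.1006]
orientation: [0.016, 0.957, -0.053, 0.283]
wrist_force: [0.7, -0.5, -0.3]
width: 0.629
```

>>> jog_arm(
  gripper=[0.2,0.2,0.2],
  xyz=[
    [0.006,-0.001,0],
    [0.006,-0.001,0],
    [0,0,0],
  ],
  rot=[
    [0,0,0],
    [0,0,0],
    [0,0,0],
  ],
)

```text
time: 20.9
position: [0.6701, -0.2118, 0.1009]
orientation: [0.016, 0.957, -0.053, 0.283]
wrist_force: [0.0, -0.3, -0.4]
width: 0.627
```

>>> jog_arm(
  gripper=[0.2,0.2,0.2],
  xyz=[
    [0.006,-0.001,0],
    [0.006,-0.001,0],
    [0,0,0],
  ],
  rot=[
    [0,0,0],
    [0,0,0],
    [0,0,0],
  ],
)

```text
time: 21.28
position: [0.6729, -0.2123, 0.1007]
orientation: [0.016, 0.957, -0.053, 0.283]
wrist_force: [-0.5, -0.0, -0.9]
width: 0.625
```

>>> jog_arm(
  gripper=[0.2,0.2],
  xyz=[
    [0.006,-0.001,0],
    [0,0,0],
  ],
  rot=[
    [0,0,0],
    [0,0,0],
  ],
)

```text
time: 21.52
position: [0.6742, -0.2125, 0.1005]
orientation: [0.016, 0.958, -0.053, 0.283]
wrist_force: [0.6, 0.1, -1.0]
width: 0.631
```

>>> jog_arm(
  gripper=[0.2,0.2],
  xyz=[
    [0.006,-0.001,0],
    [0,0,0],
  ],
  rot=[
    [0,0,0],
    [0,0,0],
  ],
)

```text
time: 21.78
position: [0.6756, -0.2127, 0.1004]
orientation: [0.016, 0.958, -0.053, 0.283]
wrist_force: [-2.2, 0.6, 0.1]
width: 0.629
```

>>> jog_arm(
  gripper=[0.2,0.2,0.2],
  xyz=[
    [-0.004,0,-0.01],
    [-0.003,0,-0.008],
    [0,0,0],
  ],
  rot=[
    [0,0,0],
    [0,0,0],
    [0,0,0],
  ],
)

```text
time: 22.15
position: [0.6739, -0.2129, 0.0961]
orientation: [0.016, 0.957, -0.053, 0.283]
wrist_force: [-2.2, 0.0, 0.2]
width: 0.63
```

>>> jog_arm(
  gripper=[0.2,0.2],
  xyz=[
    [-0.002,0,-0.006],
    [0,0,0],
  ],
  rot=[
    [0,0,0],
    [0,0,0],
  ],
)

```text
time: 22.4
position: [0.6735, -0.2129, 0.0947]
orientation: [0.016, 0.957, -0.053, 0.283]
wrist_force: [-2.2, -0.2, 1.2]
width: 0.625
```

>>> jog_arm(
  gripper=[0.2,0.2],
  xyz=[
    [-0.001,0,-0.005],
    [0,0,0],
  ],
  rot=[
    [0,0,0],
    [0,0,0],
  ],
)

```text
time: 22.65
position: [0.6733, -0.2128, 0.0934]
orientation: [0.016, 0.957, -0.053, 0.283]
wrist_force: [-1.6, 0.1, 0.9]
width: 0.624
```

>>> jog_arm(
  gripper=[0.2,0.2],
  xyz=[
    [0,0.006,-0.005],
    [0,0,0],
  ],
  rot=[
    [0,0,0],
    [0,0,0],
  ],
)

```text
time: 22.9
position: [0.6731, -0.2114, 0.092]
orientation: [0.016, 0.957, -0.053, 0.283]
wrist_force: [-2.1, -1.0, 1.3]
width: 0.626
```

>>> jog_arm(
  gripper=[0.2,0.2],
  xyz=[
    [0,0,-0.005],
    [0,0,0],
  ],
  rot=[
    [0,0,0],
    [0,0,0],
  ],
)

```text
time: 23.15
position: [0.6734, -0.2114, 0.0911]
orientation: [0.016, 0.957, -0.053, 0.283]
wrist_force: [-2.0, 0.4, 2.9]
width: 0.623
```

>>> jog_arm(
  gripper=[0.2,0.2],
  xyz=[
    [0,0,-0.005],
    [0,0,0],
  ],
  rot=[
    [0,0,0],
    [0,0,0],
  ],
)

```text
time: 23.4
position: [0.6737, -0.2114, 0.091]
orientation: [0.016, 0.957, -0.053, 0.284]
wrist_force: [-7.8, 1.0, 9.6]
width: 0.62
```

>>> jog_arm(
  gripper=[0.2,0.4,0.6,0.8,0.8,0.8],
  xyz=[
    [-0.001,0,0.003],
    [0,0,0],
    [0,0,0],
    [0,0,0],
    [0,0,0],
    [0,0,0],
  ],
  rot=[
    [0,0,0],
    [0,0,0],
    [0,0,0],
    [0,0,0],
    [0,0,0],
    [0,0,0],
  ],
  squeeze=20,
)

```text
time: 24.15
position: [0.6731, -0.2112, 0.0904]
orientation: [0.016, 0.957, -0.053, 0.283]
wrist_force: [-0.3, -0.6, -0.8]
width: 0.902
```

```bash
python3 - <<'E'
from ik import *
rk()
w=eyes.read_camera("wrist");c=eyes.read_camera("scene");a=c["pixels"][180:300,175:295]
b=w["pixels"][60:360,130:430]
cv2.imwrite("pics/s9.png",np.hstack([cv2.resize(a,(400,400),interpolation=cv2.INTER_CUBIC),cv2.resize(b,(400,400))]))
g=w["pixels"].max(2)
print(g[300,200:360:3].tolist());print(g[230:350:3,280].tolist())
E
```

```text
rack xy 64.2 -0.1 z 90.4 F [-0.3 -0.6 -0.8] q [ 0.6   0.25 -0.31  1.98 -0.12  0.36 -1.25]
[203, 201, 204, 205, 216, 237, 234, 233, 234, 235, 183, 46, 45, 45, 46, 43, 43, 44, 42, 38, 41, 39, 38, 37, 37, 38, 35, 38, 36, 34, 34, 29, 30, 31, 27, 28, 28, 31, 30, 28, 26, 24, 29, 28, 28, 125, 148, 147, 148, 133, 113, 114, 114, 113]
[210, 205, 198, 204, 183, 50, 51, 51, 44, 44, 39, 39, 41, 41, 40, 32, 30, 31, 32, 29, 30, 31, 32, 35, 36, 36, 37, 37, 39, 38, 37, 35, 39, 37, 104, 233, 204, 144, 200, 207]
```

View pics/s9.png

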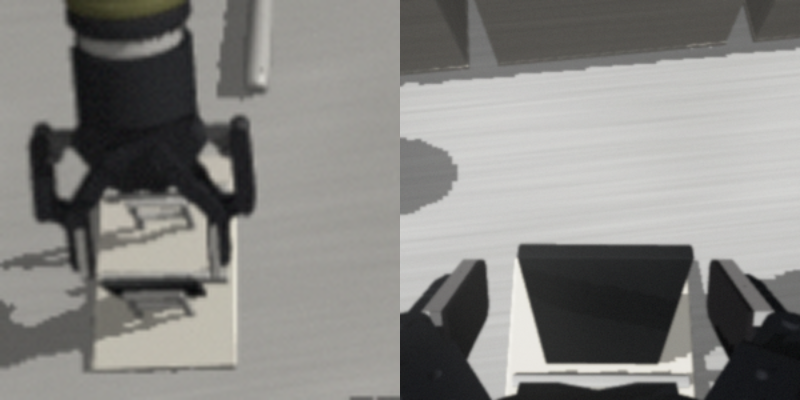

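The large tile stands free in the rear slot. In the left panel it is the dark strip at (155,287) against the rear rests; in the right panel its top edge is at (520..692,250), clear of the open pads. Retreating now.

>>> jog_arm(
  gripper=[0.9,0.9,0.9],
  xyz=[
    [-0.05,0.006,0.078],
    [-0.1,0.012,0.155],
    [-0.1,0.012,0.155],
  ],
  rot=[
    [0,0,0],
    [0,0,0],
    [0,0,0],
  ],
)

```text
time: 24.62
position: [0.6098, -0.2035, 0.1881]
orientation: [0.016, 0.957, -0.053, 0.283]
wrist_force: [0.9, -0.0, -0.1]
width: 0.949
```

```bash
python3 - <<'E'
from ik import *
plan([.50,.243,.09],1.5,-38,15)
q=ctrl.observe()["qpos"]
print(ik(np.array([.5,.243,.09]),Rt(1.5,-38),q))
E
```

```text
rot tot deg [ 3.  70.9  6.8] per row [0.04  0.946 0.091] xyz per row [-0.0293  0.1191 -0.0262]
(array([-0.16220982,  0.69274328, -0.3301614 ,  1.38639854, -0.04738034,
        1.70523665, -2.01864514]), np.float64(0.0060417133750403865), np.float64(0.0017306156112668967))
```

>>> jog_arm(
  gripper=[0.6,0.6,0.6,0.6,0.6,0.6,0.6,0.6,0.6,0.6,0.6,0.6,0.6,0.6,0.6,0.6,0.6],
  xyz=[
    [-0.029,0.119,0],
    [-0.029,0.119,0],
    [-0.029,0.119,0],
    [-0.029,0.119,-0.033],
    [-0.029,0.119,-0.033],
    [-0.029,0.119,-0.033],
    [-0.029,0.119,-0.033],
    [-0.029,0.119,-0.033],
    [-0.029,0.119,-0.033],
    [-0.029,0.119,-0.033],
    [-0.029,0.119,-0.033],
    [-0.029,0.119,-0.033],
    [-0.029,0.119,-0.033],
    [-0.029,0.119,-0.033],
    [-0.029,0.119,-0.033],
    [0,0,0],
    [0,0,0],
  ],
  rot=[
    [0.04,0.946,0.091],
    [0.04,0.946,0.091],
    [0.04,0.946,0.091],
    [0.04,0.946,0.091],
    [0.04,0.946,0.091],
    [0.04,0.946,0.091],
    [0.04,0.946,0.091],
    [0.04,0.946,0.091],
    [0.04,0.946,0.091],
    [0.04,0.946,0.091],
    [0.04,0.946,0.091],
    [0.04,0.946,0.091],
    [0.04,0.946,0.091],
    [0.04,0.946,0.091],
    [0.04,0.946,0.091],
    [0,0,0],
    [0,0,0],
  ],
)

```text
time: 26.75
position: [0.5022, 0.2419, 0.0883]
orientation: [0.005, 0.946, 0.012, -0.325]
wrist_force: [0.0, -1.7, 0.7]
width: 0.797
```

```bash
python3 - <<'E'
from ik import *
s=ctrl.observe();print(s["position"].round(4))
plan([.50,.243,.05],1.5,-38,1)
w=eyes.read_camera("wrist");cv2.imwrite("pics/w10.png",w["pixels"])
m=w["pixels"].max(2)<75
m[280:]=0
num,l,st,ce=cv2.connectedComponentsWithStats(m.astype(np.uint8))
for k in range(1,num):
    if st[k][4]<300: continue
    cs=cv2.findContours((l==k).astype(np.uint8),cv2.RETR_EXTERNAL,cv2.CHAIN_APPROX_NONE)[0][0]
    ap=cv2.approxPolyDP(cs,4,True).reshape(-1,2);print(st[k],ap.tolist())
    if len(ap)<9:print((cast(w,ap,.006)*1000).round(1)[:,:2].tolist())
E
```

```text
[0.5022 0.2419 0.0883]
rot tot deg [ 0.1  0.1 -0. ] per row [ 0.013  0.012 -0.007] xyz per row [-0.009   0.0045 -0.1533]
[ 235  126   73   83 5271] [[306, 126], [235, 129], [249, 208], [302, 207]]
[[522.2, 226.7], [518.8, 269.9], [439.4, 265.0], [441.9, 221.9]]
[ 330  238   67   42 2042] [[330, 256], [337, 272], [351, 279], [375, 279], [359, 254], [367, 253], [386, 279], [396, 279], [389, 270], [395, 250], [382, 240], [353, 240]]
[181 253  25  27 414] [[202, 253], [181, 279], [205, 279]]
[[363.5, 315.7], [301.3, 350.3], [302.0, 322.4]]
```

The small tile's corners in the wrist image are (306,126), (235,129), (249,208), (302,207), which gives a yaw of about 3.4° and a far edge near x = 0.518. Descending.

>>> jog_arm(
  gripper=[0.3,0.3,0.3,0.3,0.3],
  xyz=[
    [-0.004,0.02,0],
    [0,0,-0.1],
    [0,0,-0.1],
    [0,0,-0.1],
    [0,0,0],
  ],
  rot=[
    [0,0,0.36],
    [0,0,0],
    [0,0,0],
    [0,0,0],
    [0,0,0],
  ],
)

```text
time: 27.42
position: [0.499, 0.2462, 0.0103]
orientation: [0.011, 0.944, 0.027, -0.328]
wrist_force: [0.4, -0.1, -0.4]
width: 0.647
```

>>> jog_arm(
  gripper=[0.26,0.26,0.26],
  xyz=[
    [0,0,-0.008],
    [0,0,0],
    [0,0,0],
  ],
  rot=[
    [0,0,0],
    [0,0,0],
    [0,0,0],
  ],
)

```text
time: 27.8
position: [0.5013, 0.2477, 0.0122]
orientation: [0.01, 0.945, 0.028, -0.325]
wrist_force: [-0.2, 0.3, -0.2]
width: 0.629
```

```bash
python3 - <<'E'
from ik import *
s=ctrl.observe();print(s["position"].round(4),s["width"],s["wrist_force"])
plan([.501,.2471,.008],3.4,-38,1)
w=eyes.read_camera("wrist");g=w["pixels"].max(2)
m=(g<75);
for r in range(190,300,15):
    z=np.flatnonzero(np.diff(m[r].astype(int)));print(r,z[(z>150)&(z<420)].tolist())
E
```

```text
[0.5013 0.2477 0.0122] 0.6294130142820697 [-0.16360578  0.33784149 -0.17216766]
rot tot deg [0.  0.1 0. ] per row [0.    0.017 0.008] xyz per row [-0.0012 -0.0025 -0.0169]
190 []
205 []
220 []
235 [234, 330]
250 [216, 219, 237, 326, 334, 340]
265 [186, 196, 207, 221, 240, 323, 333, 348, 358, 368]
280 [176, 187, 199, 222, 244, 319, 333, 355, 367, 379]
295 [155, 220, 247, 314, 335, 399]
```

>>> jog_arm(
  gripper=[0.26,0.26,0.26],
  xyz=[
    [0,-0.009,-0.008],
    [0,0,-0.008],
    [0,0,0],
  ],
  rot=[
    [0,0,0],
    [0,0,0],
    [0,0,0],
  ],
)

```text
time: 28.22
position: [0.5007, 0.245, 0.0072]
orientation: [0.01, 0.945, 0.028, -0.326]
wrist_force: [-0.6, 0.2, -0.3]
width: 0.627
```

>>> jog_arm(
  gripper=[0.22,0.22],
  xyz=[
    [0,0,-0.006],
    [0,0,0],
  ],
  rot=[
    [0,0,0],
    [0,0,0],
  ],
)

```text
time: 28.48
position: [0.5007, 0.2452, 0.0058]
orientation: [0.01, 0.945, 0.028, -0.325]
wrist_force: [-0.0, 0.2, 0.7]
width: 0.607
```

>>> jog_arm(
  gripper=[0.22,0.22],
  xyz=[
    [0,0,-0.005],
    [0,0,0],
  ],
  rot=[
    [0,0,0],
    [0,0,0],
  ],
)

```text
time: 28.72
position: [0.5007, 0.2452, 0.0046]
orientation: [0.01, 0.945, 0.028, -0.325]
wrist_force: [0.5, -0.2, -0.5]
width: 0.607
```

>>> jog_arm(
  gripper=[0.0,-0.1,-0.2,-0.2],
  xyz=[
    [0,0,0.002],
    [0,0,0.001],
    [0,0,0],
    [0,0,0],
  ],
  rot=[
    [0,0,0],
    [0,0,0],
    [0,0,0],
    [0,0,0],
  ],
  squeeze=80,
)

```text
time: 29.22
position: [0.501, 0.2453, 0.0057]
orientation: [0.01, 0.945, 0.028, -0.325]
wrist_force: [0.6, 0.2, 1.5]
width: 0.475
```

>>> jog_arm(
  gripper=[-0.2,-0.2,-0.2,-0.2],
  xyz=[
    [0,0,0.02],
    [0,0,0.06],
    [0,0,0.1],
    [0,0,0],
  ],
  rot=[
    [0,0,0],
    [0,0,0],
    [0,0,0],
    [0,0,0],
  ],
)

```text
time: 29.72
position: [0.5024, 0.2463, 0.0536]
orientation: [0.009, 0.946, 0.028, -0.323]
wrist_force: [0.7, -0.0, -1.5]
width: 0.476
```

```bash
cat > tp.py <<'E'
from ik import *
# tile rows in the wrist image at col 270/280/290, and model in tool frame
w=eyes.read_camera("wrist");s=ctrl.observe();g=w["pixels"].max(2);T=Rq(s["orientation"])
print(s["position"].round(4),s["width"].round(3),s["wrist_force"].round(1))
for c in(260,280,300):print(c,g[225:350:3,c].tolist())
r=295;z=np.flatnonzero(np.diff((g[r]<75).astype(int)));print(r,z[(z>150)&(z<420)].tolist())
# tile frame in tool frame at beta: along u, normal n (tool coords) for tool tilt 38
b=np.radians(38);u=np.array([np.cos(b),0,-np.sin(b)]);n=np.array([-np.sin(b),0,-np.cos(b)])
for t in(14,17,20):
  for ph in(0,3,6):
    p=np.radians(ph);u2=u*np.cos(p)+n*np.sin(p);n2=n*np.cos(p)-u*np.sin(p);piv=u*.012
    P=lambda a,h:proj(w,s["position"]+T.apply(piv+u2*(a-.012)+n2*(h)))[0][1].round(0)
    h0=-.0045
    print(t,ph,"Tun",P(t/1e3,h0),"Ttop",P(t/1e3,h0+.006),"Btop",P(t/1e3-.08,h0+.006))
E
python3 tp.py
```

```text
Traceback (most recent call last):
  File "tp.py", line 4, in <module>
    print(s["position"].round(4),s["width"].round(3),s["wrist_force"].round(1))
                                 ^^^^^^^^^^^^^^^^
AttributeError: 'float' object has no attribute 'round'
```

```bash
sed -i 's/s\["width"\].round(3)/round(s["width"],3)/' tp.py; python3 tp.py
```

```text
[0.5013 0.2453 0.0511] 0.472 [-1.2  0.2 -2.3]
260 [201, 205, 202, 202, 184, 47, 46, 45, 43, 39, 41, 35, 38, 35, 34, 42, 46, 46, 46, 50, 50, 48, 48, 48, 50, 50, 52, 144, 224, 222, 196, 195, 193, 196, 197, 196, 198, 196, 195, 194, 193, 140]
280 [197, 204, 198, 201, 184, 43, 44, 41, 39, 36, 38, 35, 36, 35, 36, 49, 44, 47, 46, 50, 47, 45, 50, 49, 48, 50, 51, 187, 195, 195, 192, 193, 196, 196, 195, 199, 198, 197, 196, 194, 192, 191]
300 [199, 203, 202, 200, 183, 42, 40, 43, 36, 36, 33, 33, 35, 41, 48, 46, 47, 49, 48, 48, 49, 47, 46, 46, 49, 51, 50, 189, 197, 197, 195, 198, 200, 198, 199, 200, 202, 198, 197, 197, 194, 100]
295 [154, 176, 234, 241, 313, 321]
14 0 Tun 240.0 Ttop 251.0 Btop 311.0
14 3 Tun 240.0 Ttop 251.0 Btop 305.0
14 6 Tun 240.0 Ttop 251.0 Btop 299.0
17 0 Tun 236.0 Ttop 247.0 Btop 309.0
17 3 Tun 236.0 Ttop 248.0 Btop 303.0
17 6 Tun 237.0 Ttop 249.0 Btop 297.0
20 0 Tun 233.0 Ttop 244.0 Btop 307.0
20 3 Tun 233.0 Ttop 245.0 Btop 302.0
20 6 Tun 234.0 Ttop 246.0 Btop 296.0
```

```bash
python3 - <<'E'
from ik import *
plan([.588,-.2017,.15],-6.4,34,16)
q=ctrl.observe()["qpos"];print(q.round(2))
for z in(.15,.07):
    q=ik(np.array([.5884,-.2017,z]),Rt(-6.4,34),q)[0];print(q.round(2))
E
```

```text
rot tot deg [ -1.9 -71.9  -8.4] per row [-0.024 -0.899 -0.105] xyz per row [ 0.0217 -0.1117  0.0247]
[-0.01  0.84 -0.59  1.32  0.12  1.69 -2.1 ]
[ 0.46 -0.01 -0.07  2.14 -0.39  0.48 -0.99]
[ 0.51  0.1  -0.12  2.22 -0.57  0.31 -0.78]
```

>>> jog_arm(
  gripper=[-0.2,-0.2,-0.2,-0.2,-0.2,-0.2,-0.2,-0.2,-0.2,-0.2,-0.2,-0.2,-0.2,-0.2,-0.2,-0.2,-0.2,-0.2],
  xyz=[
    [0.022,-0.112,0.05],
    [0.022,-0.112,0.05],
    [0.022,-0.112,0.05],
    [0.022,-0.112,0.05],
    [0.022,-0.112,0.05],
    [0.022,-0.112,0.05],
    [0.022,-0.112,0.05],
    [0.022,-0.112,0.05],
    [0.022,-0.112,0],
    [0.022,-0.112,0],
    [0.022,-0.112,0],
    [0.022,-0.112,0],
    [0.022,-0.112,0],
    [0.022,-0.112,0],
    [0.022,-0.112,0],
    [0.022,-0.112,0],
    [0,0,0],
    [0,0,0],
  ],
  rot=[
    [-0.024,-0.899,-0.105],
    [-0.024,-0.899,-0.105],
    [-0.024,-0.899,-0.105],
    [-0.024,-0.899,-0.105],
    [-0.024,-0.899,-0.105],
    [-0.024,-0.899,-0.105],
    [-0.024,-0.899,-0.105],
    [-0.024,-0.899,-0.105],
    [-0.024,-0.899,-0.105],
    [-0.024,-0.899,-0.105],
    [-0.024,-0.899,-0.105],
    [-0.024,-0.899,-0.105],
    [-0.024,-0.899,-0.105],
    [-0.024,-0.899,-0.105],
    [-0.024,-0.899,-0.105],
    [-0.024,-0.899,-0.105],
    [0,0,0],
    [0,0,0],
  ],
)

```text
time: 32.08
position: [0.5885, -0.2018, 0.1499]
orientation: [0.016, 0.955, -0.053, 0.29]
wrist_force: [-0.2, -0.1, -0.8]
width: 0.474
```

```bash
python3 -c "
from ik import *
rk();plan([.588,-.2017,.095],-6.4,34,4)"; python3 tp.py | head -6
```

```text
rack xy -20.9 -0.1 z 149.9 F [-0.2 -0.1 -0.8] q [ 0.74 -0.01 -0.37  2.13 -0.33  0.47 -1.05]
rot tot deg [-0.  -0.2 -0.1] per row [-0.001 -0.011 -0.003] xyz per row [-0.0005  0.0001 -0.0549]
[ 0.589  -0.2014  0.1503] 0.477 [ 0.4  0.5 -1.6]
260 [44, 42, 39, 41, 193, 50, 48, 50, 39, 38, 37, 33, 35, 31, 34, 34, 34, 33, 35, 40, 42, 41, 44, 43, 42, 44, 45, 47, 237, 239, 239, 186, 211, 214, 237, 238, 238, 238, 239, 239, 238, 192]
280 [37, 38, 36, 36, 190, 46, 45, 44, 38, 33, 35, 36, 27, 30, 33, 30, 32, 34, 31, 34, 38, 40, 40, 45, 43, 42, 46, 47, 229, 239, 238, 207, 211, 211, 237, 239, 238, 238, 237, 238, 238, 238]
300 [40, 36, 35, 35, 143, 46, 45, 47, 38, 33, 32, 34, 33, 34, 28, 30, 31, 33, 32, 30, 32, 34, 38, 38, 41, 43, 42, 45, 228, 239, 235, 165, 207, 215, 237, 238, 239, 238, 237, 238, 238, 131]
295 [154, 178, 233, 240, 313, 321, 377, 400]
14 0 Tun 240.0 Ttop 251.0 Btop 311.0
```

>>> jog_arm(
  gripper=[-0.2,-0.2,-0.2,-0.2,-0.2,-0.2],
  xyz=[
    [0,0,-0.08],
    [0,0,-0.08],
    [0,0,-0.07],
    [0,0,-0.04],
    [0,0,-0.02],
    [0,0,0],
  ],
  rot=[
    [0,0,0],
    [0,0,0],
    [0,0,0],
    [0,0,0],
    [0,0,0],
    [0,0,0],
  ],
)

```text
time: 32.88
position: [0.5891, -0.2025, 0.0781]
orientation: [0.016, 0.955, -0.053, 0.291]
wrist_force: [-0.1, -0.2, -0.2]
width: 0.478
```

>>> jog_arm(
  gripper=[-0.2,-0.2,-0.2],
  xyz=[
    [0.006,-0.001,0],
    [0.006,-0.001,0],
    [0,0,0],
  ],
  rot=[
    [0,0,0],
    [0,0,0],
    [0,0,0],
  ],
)

```text
time: 33.25
position: [0.5922, -0.2034, 0.0784]
orientation: [0.017, 0.955, -0.053, 0.291]
wrist_force: [0.1, 1.3, -1.6]
width: 0.476
```

```bash
python3 -c "
from ik import *
rk();plan([.588,-.2017,.095],-6.4,34,4)"
```

```text
rack xy -17.1 -1.3 z 78.4 F [ 0.1  1.3 -1.6] q [ 0.73  0.11 -0.38  2.18 -0.35  0.3  -1.  ]
rot tot deg [ 0.1 -0.1  0. ] per row [ 0.003 -0.004  0.   ] xyz per row [-0.0042  0.0017  0.0166]
```

Nudge towards +x until the rests are felt, correcting y by 1 mm as I go.

>>> jog_arm(
  gripper=[-0.2,-0.2],
  xyz=[
    [0.008,0.004,0],
    [0,0,0],
  ],
  rot=[
    [0,0,0],
    [0,0,0],
  ],
)

```text
time: 33.5
position: [0.594, -0.2021, 0.078]
orientation: [0.017, 0.955, -0.053, 0.291]
wrist_force: [0.6, -0.5, -0.5]
width: 0.474
```

>>> jog_arm(
  gripper=[-0.2,-0.2],
  xyz=[
    [0.006,0,0],
    [0,0,0],
  ],
  rot=[
    [0,0,0],
    [0,0,0],
  ],
)

```text
time: 33.75
position: [0.595, -0.2023, 0.0778]
orientation: [0.017, 0.955, -0.053, 0.291]
wrist_force: [-3.9, 1.1, 2.7]
width: 0.471
```

>>> jog_arm(
  gripper=[-0.2,-0.2],
  xyz=[
    [0.006,0,0],
    [0,0,0],
  ],
  rot=[
    [0,0,0],
    [0,0,0],
  ],
)

```text
time: 34.0
position: [0.5959, -0.2024, 0.0778]
orientation: [0.017, 0.955, -0.053, 0.29]
wrist_force: [-9.9, 2.4, 8.1]
width: 0.472
```

>>> jog_arm(
  gripper=[-0.2,-0.2,-0.2],
  xyz=[
    [-0.007,0,0],
    [-0.005,0,-0.016],
    [0,0,0],
  ],
  rot=[
    [0,0,0],
    [0,0,0],
    [0,0,0],
  ],
)

```text
time: 34.38
position: [0.5936, -0.2027, 0.0742]
orientation: [0.017, 0.955, -0.054, 0.291]
wrist_force: [-7.0, 1.1, 6.8]
width: 0.475
```

>>> jog_arm(
  gripper=[-0.2,-0.2],
  xyz=[
    [-0.002,0,-0.006],
    [0,0,0],
  ],
  rot=[
    [0,0,0],
    [0,0,0],
  ],
)

```text
time: 34.62
position: [0.5932, -0.2029, 0.073]
orientation: [0.017, 0.955, -0.054, 0.291]
wrist_force: [-9.2, 2.1, 8.3]
width: 0.473
```

>>> jog_arm(
  gripper=[-0.2,-0.2],
  xyz=[
    [-0.001,0,-0.005],
    [0,0,0],
  ],
  rot=[
    [0,0,0],
    [0,0,0],
  ],
)

```text
time: 34.88
position: [0.5929, -0.203, 0.072]
orientation: [0.017, 0.955, -0.054, 0.291]
wrist_force: [-10.9, 1.5, 11.8]
width: 0.468
```

>>> jog_arm(
  gripper=[-0.2,-0.2],
  xyz=[
    [-0.008,0,0],
    [0,0,0],
  ],
  rot=[
    [0,0,0],
    [0,0,0],
  ],
)

```text
time: 35.12
position: [0.5911, -0.2023, 0.0711]
orientation: [0.017, 0.955, -0.053, 0.291]
wrist_force: [-0.1, -0.3, -1.0]
width: 0.477
```

```bash
python3 -c "
from ik import *
rk()"; python3 tp.py | head -5
```

```text
rack xy -18.3 -0.3 z 71.1 F [-0.1 -0.3 -1. ] q [ 0.73  0.13 -0.38  2.19 -0.36  0.28 -0.99]
[ 0.5911 -0.2022  0.071 ] 0.47 [ 0.2 -0.  -1.1]
260 [141, 153, 248, 244, 190, 65, 60, 64, 56, 53, 50, 46, 47, 48, 47, 46, 47, 48, 45, 50, 49, 54, 52, 52, 56, 54, 55, 59, 241, 249, 249, 249, 228, 197, 230, 235, 226, 249, 248, 248, 248, 213]
280 [146, 179, 249, 245, 184, 60, 60, 59, 53, 46, 45, 47, 43, 42, 42, 42, 42, 45, 43, 44, 49, 52, 49, 52, 56, 56, 59, 57, 239, 249, 249, 249, 249, 198, 229, 233, 225, 248, 248, 249, 248, 248]
300 [149, 127, 248, 245, 186, 61, 61, 58, 52, 47, 45, 48, 47, 45, 42, 39, 40, 41, 43, 43, 43, 43, 50, 49, 50, 49, 54, 52, 235, 249, 249, 249, 235, 186, 229, 232, 228, 248, 248, 248, 248, 147]
295 [153, 178, 233, 240, 314, 321, 377, 401]
```

>>> jog_arm(
  gripper=[-0.2,-0.2],
  xyz=[
    [0,0,-0.005],
    [0,0,0],
  ],
  rot=[
    [0,0,0],
    [0,0,0],
  ],
)

```text
time: 35.42
position: [0.5917, -0.2022, 0.0703]
orientation: [0.017, 0.955, -0.053, 0.291]
wrist_force: [0.5, 0.8, 1.0]
width: 0.472
```

>>> jog_arm(
  gripper=[-0.2,-0.2],
  xyz=[
    [0,0,-0.004],
    [0,0,0],
  ],
  rot=[
    [0,0,0],
    [0,0,0],
  ],
)

```text
time: 35.67
position: [0.592, -0.2024, 0.0701]
orientation: [0.017, 0.955, -0.053, 0.292]
wrist_force: [-1.9, 1.5, 6.2]
width: 0.476
```

>>> jog_arm(
  gripper=[-0.2,-0.2],
  xyz=[
    [0,0,-0.004],
    [0,0,0],
  ],
  rot=[
    [0,0,0],
    [0,0,0],
  ],
)

```text
time: 35.92
position: [0.5921, -0.2024, 0.0699]
orientation: [0.017, 0.955, -0.053, 0.292]
wrist_force: [-8.2, 3.5, 13.2]
width: 0.474
```

>>> jog_arm(
  gripper=[-0.2,0.1,0.3,0.5,0.6,0.6],
  xyz=[
    [0,0,0.004],
    [0,0,0],
    [0,0,0],
    [0,0,0],
    [0,0,0],
    [0,0,0],
  ],
  rot=[
    [0,0,0],
    [0,0,0],
    [0,0,0],
    [0,0,0],
    [0,0,0],
    [0,0,0],
  ],
  squeeze=20,
)

```text
time: 36.67
position: [0.5911, -0.2023, 0.0689]
orientation: [0.017, 0.955, -0.053, 0.291]
wrist_force: [-0.7, 0.5, 0.1]
width: 0.8
```

```bash
python3 -c "
from ik import *
rk()"; python3 tp.py | head -5
```

```text
rack xy -18.3 -0.3 z 68.9 F [-0.7  0.5  0.1] q [ 0.73  0.13 -0.38  2.19 -0.36  0.27 -0.99]
[ 0.591  -0.2023  0.0689] 0.803 [0.8 0.1 1.1]
260 [102, 206, 244, 175, 61, 60, 59, 59, 51, 49, 51, 48, 51, 49, 50, 48, 48, 50, 51, 53, 54, 57, 57, 58, 58, 56, 57, 64, 242, 245, 244, 245, 213, 188, 223, 228, 216, 244, 244, 244, 244, 203]
280 [103, 229, 244, 195, 58, 55, 53, 53, 46, 48, 46, 45, 44, 49, 44, 41, 41, 41, 42, 44, 45, 47, 52, 51, 53, 52, 54, 60, 242, 245, 245, 245, 244, 191, 218, 227, 215, 245, 244, 244, 244, 244]
300 [102, 178, 244, 193, 56, 52, 52, 52, 45, 43, 44, 43, 44, 44, 45, 44, 41, 41, 41, 45, 44, 42, 45, 45, 53, 50, 50, 57, 241, 244, 245, 244, 214, 178, 217, 224, 218, 244, 244, 244, 244, 140]
295 [168, 176, 204, 240, 314, 351, 378, 387]
```

Released, and the tile stays standing. I'll retreat along the tool axis and take the final look.

>>> jog_arm(
  gripper=[0.7,0.7,0.7,0.7,0.7,0.7,0.7],
  xyz=[
    [-0.045,0.006,0.07],
    [-0.09,0.011,0.14],
    [-0.11,0.012,0.17],
    [-0.1,0.05,0.15],
    [-0.05,0.2,0],
    [0,0.2,0],
    [0,0,0],
  ],
  rot=[
    [0,0,0],
    [0,0,0],
    [0,0,0],
    [0,0,0],
    [0,0,0],
    [0,0,0],
    [0,0,0],
  ],
)

```text
time: 37.6
position: [0.5167, -0.1021, 0.1921]
orientation: [0.013, 0.958, -0.047, 0.284]
wrist_force: [0.4, -0.2, 0.3]
width: 0.852
```

```bash
python3 - <<'E'
from ik import *
rk()
c=eyes.read_camera("scene");t=eyes.read_camera("top")
cv2.imwrite("pics/fin.png",np.hstack([cv2.resize(c["pixels"][205:305,185:265],(480,600),interpolation=cv2.INTER_CUBIC),cv2.resize(t["pixels"][135:225,300:375],(320,384),interpolation=cv2.INTER_CUBIC)] if 0 else [cv2.resize(c["pixels"][205:305,185:265],(440,550),interpolation=cv2.INTER_CUBIC),cv2.resize(t["pixels"][135:235,300:365],(357,550),interpolation=cv2.INTER_CUBIC)]))
import pickle
for n,x in(("top",t),("scene",c)):
    a=pickle.load(open(n+".pkl","rb"));d=np.abs(a["pixels"].astype(int)-x["pixels"]).max(2)>40
    num,l,st,ce=cv2.connectedComponentsWithStats(d.astype(np.uint8));print(n,[s.tolist() for s in st[1:] if s[4]>25])
E
```

```text
rack xy -103.4 91.0 z 192.1 F [ 0.4 -0.2  0.3] q [ 0.37 -0.3  -0.16  2.27 -0.18  0.6  -1.35]
top [[326, 143, 26, 26, 556], [326, 173, 25, 18, 284], [254, 188, 31, 40, 701], [263, 195, 77, 225, 8969], [172, 212, 20, 29, 517], [448, 229, 43, 117, 1269], [527, 338, 33, 28, 416], [291, 369, 7, 8, 27], [250, 372, 42, 44, 987], [394, 375, 33, 13, 232], [429, 382, 131, 38, 2785], [231, 405, 9, 12, 59]]
scene [[224, 0, 28, 76, 1040], [12, 17, 11, 11, 27], [295, 19, 6, 25, 90], [252, 27, 20, 56, 503], [10, 28, 16, 13, 58], [11, 42, 48, 34, 473], [0, 63, 17, 19, 134], [30, 67, 121, 23, 1534], [187, 67, 27, 3, 33], [12, 81, 10, 12, 68], [236, 84, 6, 8, 28], [246, 89, 27, 9, 133], [26, 90, 148, 141, 3802], [224, 94, 66, 77, 2442], [136, 98, 25, 7, 121], [0, 105, 28, 8, 79], [377, 176, 29, 29, 540], [283, 199, 31, 39, 978], [212, 236, 23, 9, 81], [211, 242, 18, 9, 65], [170, 250, 30, 10, 67], [204, 263, 33, 13, 204], [152, 273, 47, 18, 242]]
```

View pics/fin.png

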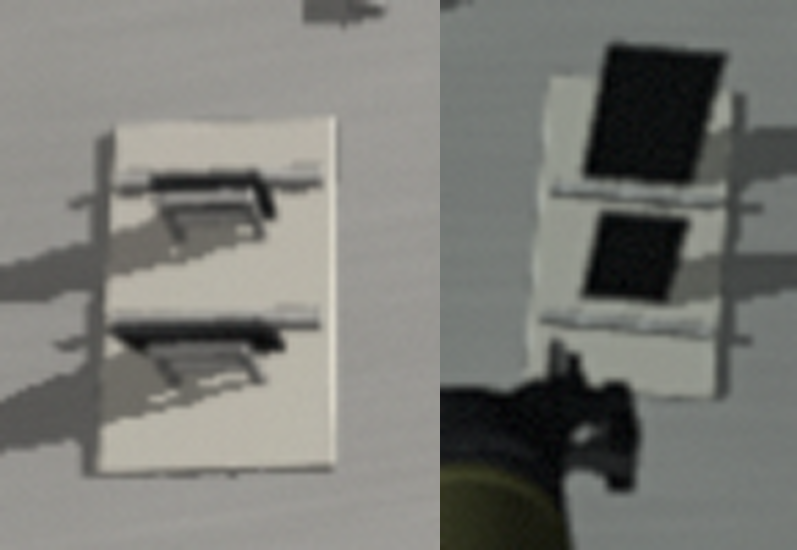

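>>> jog_arm(
  gripper=[0.7,0.7,0.7,0.7],
  xyz=[
    [0.06,0.15,0],
    [0.06,0.15,0],
    [0,0,0],
    [0,0,0],
  ],
  rot=[
    [0,0,0],
    [0,0,0],
    [0,0,0],
    [0,0,0],
  ],
)

```text
time: 38.2
position: [0.5454, -0.0363, 0.1923]
orientation: [0.016, 0.957, -0.055, 0.284]
wrist_force: [0.1, -1.1, 0.4]
width: 0.851
```

```bash
python3 - <<'E'
from ik import *
s=ctrl.observe();print(s["qpos"].round(3),s["time"],s["wrist_force"])
t=eyes.read_camera("top");m=(t["pixels"].max(2)<45).astype(np.uint8)[135:215,315:365]
num,l,st,ce=cv2.connectedComponentsWithStats(m);print([(x[4],c.round(1).tolist()) for x,c in zip(st[1:],ce[1:]) if x[4]>50])
print(ctrl.sign_off())
E
```

```text
[ 0.4   -0.259 -0.377  2.233 -0.067  0.576 -1.634] 38.2 [ 0.13347324 -1.10484943  0.38637405]
[(np.int32(464), [23.2, 20.3]), (np.int32(221), [20.1, 46.3])]
the job is handed in; nothing more can be done
None
```

Both slate tiles are standing in the draining rack on their short ends, the large one in the rear slot and the small one in the front. They were released, and I handed the job in at 38 s of robot time.

**What happened:** My first grip on the large tile left the arm at a wrist limit, so it could not tilt the tile far enough. I laid the tile back on the counter, gripped it again at a steeper angle and then placed it. The small tile went in the same way. I set both down slowly while watching the wrist force. The highest readings were about 13 N up and 8 N sideways, and up to 11 N sideways while feeling for the small tile's rests.

**Last checks:**
- **Placement:** the final views show both tiles leaning back on their rests, with their bottom edges centred on the lip bars to about 1 mm. Neither tile had moved in a last check of the top camera before hand-in.
- **Other objects:** comparing pictures from before and after shows changes only at the tiles, the rack, and the arm and its shadows.
- **Robot:** the gripper was open and clear of everything, with wrist force near zero.

**Possible concerns:**
- While backing away, joint 2 came to about -0.30 rad, its lower limit. I read this only to two decimals, then moved it off to -0.26 before handing in.
- The tiles lean at about 17° by my estimate, slightly more than the rests at 15°, so they probably touch near the tops of the wires and not along their full length.

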